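# Tighten the studio paper press crosswise in two rounds

### The arm

A 7-joint arm with a two-finger parallel gripper is mounted at the origin on the work surface. World frame = base frame: x ahead of the robot, y to its left, z up, the work surface at z = 0. Lengths are in mm, angles in rad, forces in N, time in s.
With the tool pointing down it reaches from about 400 to 850 mm from the base axis. Payload 4.5 kg.
Tool frame: the origin (TCP) lies at the very end of the fingers, on their centre line; the grasp point (between the pads) lies 19 mm behind it (arm.pinch_z is the z of the grasp point in the tool frame, in mm); z points along the fingers, y is the direction in which the jaws open and shut (so a half turn about z gives the same grasp; the last joint's range is limited). The gripper opens to 85 mm and grips with 20 to 120 N. Pads are 22 mm wide; open, the fingers measure 114 mm over their backs; the gripper's body (76 mm by 85 mm) begins 54 mm behind the grasp point. The pads swing forward as they close: fully open they stand 13 mm farther back than shut.
Start: joints at [1.18, 0.689, -0.195, 1.565, 0.157, 0.902, -0.215], TCP at [257.617, -569.462, 231.317] pointing down, gripper open.
Joint ranges: [-3.01, 3.01], [-0.46, 2.08], [-1.47, 1.51], [0.13, 2.56], [-1, 4.14], [0.04, 2.09], [-2.66, 2.66]. Speed limits (rad/s): [2.57, 2.57, 3.14, 3.14, 3.14, 3.14, 3.14].

### API

Orientations are given as a 3x3 rotation matrix whose columns are the frame's x, y, z axes.
In Python, from station import monitor, viewer, arm gives the robot as it stands.
- The arm moves only by the tool step_arm, never from a script. Its argument "plan" is a list of rows, each a list of 7 numbers: the opening, from 0 (shut) to 1 (fully open), then the shift along the world's x, y, z in mm, then the turn, a rotation vector about the world's x, y, z in rad. In form: [[claw, tx, ty, tz, wx, wy, wz], ...]. A call has 1 to 5 rows; each row is the pose to reach, as a shift and turn from the pose commanded when the call began; what a row does not reach only later rows make up. A row lasts 1/12 s, in which the tool goes at most 41.7 mm and 7.16 degrees, less where a joint would pass 70% of its speed; a pose out of reach is approached as far as the arm can. A call with a gripper value outside its range is refused whole. The fingers move at their own pace and stop on an object; "grip_force" is the grip in N (left out, the last holds). Time passes only in rows, so rows that repeat a pose let the fingers close. It gives the time, the measured TCP pose, the force and the opening at its end, in the units of the state.
- monitor.get_state(): the state, without advancing time (a new reading comes with each control period).
- viewer.read_camera(name): name is "scene" or "top" or "wrist"; returns the picture (420x560x3 uint8, red, green, blue); there is no depth.
- viewer.camera_model(name): a dict with "fov_y" (degrees; the focal length in pixels is half the picture's height over the tangent of half this angle, whatever the lens; pixels are square), "cx", "cy" (the principal point, pixels), "k1" (the pictures are not rectified: a ray, as slopes to the right and down, at radius r is drawn at 1 + k1 r^2 times it, then the intrinsics apply), "R" (3x3) and "t" (3): a world point X has camera coordinates R X + t. Camera axes: x right, y down, z forward; pixel columns grow to the right and rows downward; lengths in mm; the calibration is good to about 2 mm. A picture is of the moment at which its call begins: read the wrist's pose just before it. camera_model takes no time and is no camera call; for the wrist camera it gives the pose at the moment of the call.
- arm.job_done(): hands the job in, once; it reports no verdict.
The state is a dict: "clock": time; "joints": joint angles; "dq": joint speeds; "joint_efforts": joint torques, N m; "tcp_pos": TCP position; "tcp_rot": TCP orientation; "force": force on the tool from outside, world axes, zero at the start; "ft_torque": the same for the moment, N m; "finger_gap": finger opening in mm.
Only numpy, scipy, OpenCV 4.12 (cv2) and the standard library are available. Lean on these libraries where they do the work, as an engineer would, in place of code of your own. Each camera call takes 0.05 s, during which the arm holds its last target. There are 200 camera calls.

### The job

Tighten the paper press evenly with its four red wing knobs, each of which turns loosely clockwise at first and then bites. First round: turn each knob 30 degrees past the point where you feel it bite, doing one diagonal pair of knobs before you touch the other pair; second round: 30 degrees more on every knob, again one diagonal pair and then the other, so that each ends 60 degrees past its bite. Do not overtighten any knob or lean hard on the boards, leave the tube, jar and brush where they are, and let go at the end.

Things in the scene. Friction and masses are not known exactly. Their poses are not given: they have to be found in the camera images.
- press: Paper press bolted to the bench (immovable): two 240 x 240 mm wooden boards with paper between, upper face 56 mm above the bench. Origin: centre of its underside, on the bench; z up, x and y along its sides. Four red wing knobs stand on it 75 mm from its centre in x and y (150 mm apart). Diagonal pairs: a-c and b-d.
- knob_a_grip (a point): Wing knob a, far left (+x, +y of the press) corner: red bar 46 mm long, 14 mm thick, 32 mm tall, top 114 mm above the bench, white mark on one end of its top. The point is on its vertical turning axis, 100 mm above the bench, at grip height; x along the bar to the mark, so pads go on its +y and -y faces. Tightens clockwise from above, stays where left; 57 degrees of play in all, then turning back loosens it.
- foot_a_top (a point): Top of the brass foot (32 mm disc) under knob a, on its axis, 66 mm above the bench at first. The knob has 5 to 55 degrees (unknown) of play left, turning with 0.02 N m; then it bites and takes 0.35 N m. The bite cannot be seen, only felt as this step in moment. Past it the foot sinks 0.5 mm per 30 degrees, too little for a measured pose. Let go, the knob springs back 4 degrees (wind-up), the screw does not.
- knob_b_grip (a point): Wing knob b, far right (+x, -y) corner: red bar 46 mm long, 14 mm thick, 32 mm tall, top 114 mm above the bench, white mark on one end of its top. The point is on its vertical turning axis, 100 mm above the bench, at grip height; x along the bar to the mark, so pads go on its +y and -y faces. Tightens clockwise from above, stays where left; 57 degrees of play in all, then turning back loosens it.
- foot_b_top (a point): Top of the brass foot (32 mm disc) under knob b, on its axis, 66 mm above the bench at first. The knob has 5 to 55 degrees (unknown) of play left, turning with 0.02 N m; then it bites and takes 0.35 N m. The bite cannot be seen, only felt as this step in moment. Past it the foot sinks 0.5 mm per 30 degrees, too little for a measured pose. Let go, the knob springs back 4 degrees (wind-up), the screw does not.
- knob_c_grip (a point): Wing knob c, near right (-x, -y) corner: red bar 46 mm long, 14 mm thick, 32 mm tall, top 114 mm above the bench, white mark on one end of its top. The point is on its vertical turning axis, 100 mm above the bench, at grip height; x along the bar to the mark, so pads go on its +y and -y faces. Tightens clockwise from above, stays where left; 57 degrees of play in all, then turning back loosens it.
- foot_c_top (a point): Top of the brass foot (32 mm disc) under knob c, on its axis, 66 mm above the bench at first. The knob has 5 to 55 degrees (unknown) of play left, turning with 0.02 N m; then it bites and takes 0.35 N m. The bite cannot be seen, only felt as this step in moment. Past it the foot sinks 0.5 mm per 30 degrees, too little for a measured pose. Let go, the knob springs back 4 degrees (wind-up), the screw does not.
- knob_d_grip (a point): Wing knob d, near left (-x, +y) corner: red bar 46 mm long, 14 mm thick, 32 mm tall, top 114 mm above the bench, white mark on one end of its top. The point is on its vertical turning axis, 100 mm above the bench, at grip height; x along the bar to the mark, so pads go on its +y and -y faces. Tightens clockwise from above, stays where left; 57 degrees of play in all, then turning back loosens it.
- foot_d_top (a point): Top of the brass foot (32 mm disc) under knob d, on its axis, 66 mm above the bench at first. The knob has 5 to 55 degrees (unknown) of play left, turning with 0.02 N m; then it bites and takes 0.35 N m. The bite cannot be seen, only felt as this step in moment. Past it the foot sinks 0.5 mm per 30 degrees, too little for a measured pose. Let go, the knob springs back 4 degrees (wind-up), the screw does not.
- tube: Bystander: metal paint tube with a green band and a white cap, about 110 x 40 x 22 mm, lying on the bench beside the press. Origin under its middle, x towards the cap.
- jar: Bystander: amber glass jar of painting medium with a black lid, 60 mm across, 75 mm tall, standing on the bench beside the press. Origin: centre of its underside.
- brush: Bystander: flat paint brush, 230 mm long, 12 mm thick (the bristles 24 mm wide), lying on the bench on the other side of the press. Origin on the bench under its shaft, x towards the bristles.

How it is judged:
By the outcome, as a careful person would: the job done as asked, in the order asked, and still so for the second after the job is handed in, with the robot touching nothing.
It also fails if it takes over 72 s, if anything falls off the work surface, if the arm or the gripper's body presses on something with over 40 N, if the wrist force passes 120 N, or if a joint passes its speed limit or range.

## Working session

There is one attempt and no reset: what is moved stays moved. The work goes in short steps, Python scripts to look and compute and a tool call to move; the robot and the scene stay as the last step left them, time stands still between calls to the robot, and variables do not carry over. Pictures are saved under pics/ and viewed, about 8 in all and at most 12, crops included, and the job is handed in when it is done.

Besides the shell and the picture viewer there is one more tool, called after "Call:" as name(argument=value, ...), one argument or row to a line, values as JSON. step_arm: Moves the arm, as the interface text tells. Its arguments: {"type":"object","properties":{"plan":{"type":"array"},"grip_force":{"type":"number"}},"required":["plan"]}

```bash
mkdir -p pics; ls; python3 - <<'E'
from station import monitor, viewer, arm
import cv2
s=monitor.get_state(); print(s['clock'],s['tcp_pos'],s['tcp_rot'],s['finger_gap'],s['force'],s['ft_torque'])
for n in ("top","scene"):
    cv2.imwrite(f'pics/{n}0.png',viewer.read_camera(n)[:,:,::-1])
    m=viewer.camera_model(n); print(n,m)
E
```

```text
pics
0.0 [ 257.28929577 -568.85846982  230.46171253] [[ 9.11071311e-01  4.12247833e-01 -8.88774915e-04]
 [ 4.12248770e-01 -9.11069839e-01  1.64296134e-03]
 [-1.32428767e-04 -1.86325131e-03 -9.99998255e-01]] 85.36472751119707 [-0.83336405  0.31859392  0.29629428] [-0.00759541 -0.01952386  0.01185499]
top {'fov_y': 56.84860762422086, 'cx': 282.5155733542357, 'cy': 209.16802165153644, 'k1': -0.031299813649218355, 'R': array([[-0.00487599, -0.9999834 , -0.00307008],
       [-0.99947563,  0.00497175, -0.03199593],
       [ 0.03201067,  0.00291246, -0.99948328]]), 't': array([ 25.9378336 , 571.76300986, 774.56505296])}
scene {'fov_y': 47.34122427220684, 'cx': 284.10112919894163, 'cy': 216.26375993070542, 'k1': 0.03469222082238559, 'R': array([[-0.39980185,  0.91649526,  0.01396157],
       [ 0.77746149,  0.34714056, -0.52444929],
       [-0.48550191, -0.19882121, -0.85132721]]), 't': array([ 191.36101972, -416.80833802, 1238.80095591])}
```

View pics/top0.png

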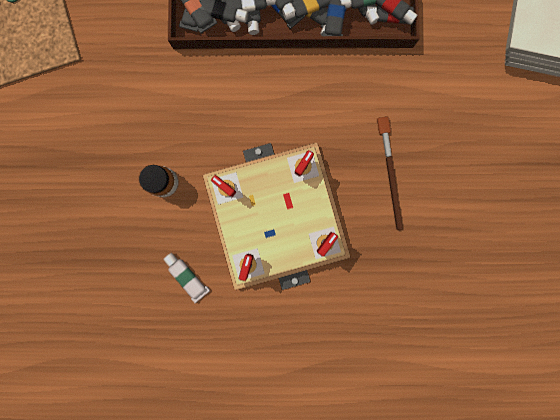

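View pics/scene0.png

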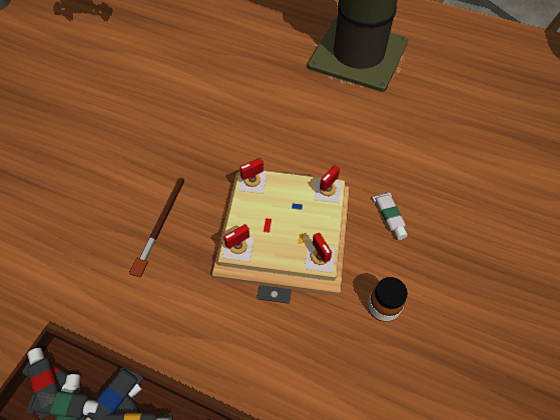

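The top view shows the press rotated slightly, with knobs a (223,185), b (304,163), c (327,243) and d (246,267). The jar and tube are to its left and the brush to its right; the scene view agrees. Next I'll fit the press pose and bar angles to the red silhouettes.

```bash
cat > fit.py <<'E'
import numpy as np, cv2
from scipy.optimize import minimize
from station import viewer
def proj(m,X):
    c=X@np.array(m['R']).T+np.array(m['t']); s=c[:,:2]/c[:,2:]
    s=s*(1+m['k1']*(s**2).sum(1,keepdims=True)); f=210/np.tan(np.radians(m['fov_y']/2))
    return s*f+[m['cx'],m['cy']]
def box(x,y,a,L=46,W=14,z0=82,z1=114):
    c,s=np.cos(a),np.sin(a)
    return np.array([[x+c*u-s*v,y+s*u+c*v,z] for u in(-L/2,L/2) for v in(-W/2,W/2) for z in(z0,z1)])
def redmask(im):
    h=cv2.cvtColor(im,cv2.COLOR_RGB2HSV)
    return (((h[...,0]<8)|(h[...,0]>172))&(h[...,1]>170)&(h[...,2]>60)).astype(np.uint8)
sg=np.array([[1,1],[1,-1],[-1,-1],[-1,1]])*75
E
python3 - <<'E'
from fit import *
S=4
ims={n:cv2.imread(f'pics/{n}0.png')[:,:,::-1].copy() for n in('top','scene')}
ms={n:viewer.camera_model(n) for n in ims}
def kn(p):
    c,s=np.cos(p[2]),np.sin(p[2]); return [(p[0]+c*u-s*v,p[1]+s*u+c*v) for u,v in sg]
# init: knob pixels in top -> z=100
px=np.array([[223,185],[304,163],[327,243],[246,267]],float)
def r(p): return np.sum((proj(ms['top'],np.array([[x,y,105] for x,y in kn(p)]))-px)**2)
p=minimize(r,[570,0,0.2],method='Nelder-Mead',options=dict(maxiter=2000)).x; print(p,r(p))
K=kn(p)
H={}
for n,im in ims.items():
    rm=redmask(im); 
    for i,(x,y) in enumerate(K):
        c=proj(ms[n],np.array([[x,y,100.]]))[0]
        w=np.zeros_like(rm); cv2.circle(w,tuple(int(v) for v in c),24,1,-1)
        nn,lab,st,_=cv2.connectedComponentsWithStats(rm*w)
        pts=np.argwhere(rm*w>0)[:,::-1]
        k=1+np.argmax(st[1:,4]); pts=np.argwhere(lab==k)[:,::-1]
        big=cv2.resize((lab==k).astype(np.uint8)*255,None,fx=S,fy=S,interpolation=cv2.INTER_LINEAR)>127
        H[n,i]=(big,c); print(n,i,len(pts),[int(v) for v in st[1:,4]])
crops=[]
for n in('top','scene'):
    for i in range(4):
        c=H[n,i][1].astype(int); cr=ims[n][c[1]-22:c[1]+22,c[0]-22:c[0]+22]
        crops.append(cv2.resize(cr,(198,198),interpolation=cv2.INTER_CUBIC))
cv2.imwrite('pics/crops.png',np.vstack([np.hstack(crops[:4]),np.hstack(crops[4:])])[:,:,::-1])
E
```

```text
[5.59677986e+02 3.62517544e+01 2.72111538e-01] 1.1133965732760251
top 0 166 [166]
top 1 168 [168]
top 2 194 [194]
top 3 173 [173]
scene 0 191 [191, 1]
scene 1 319 [319]
scene 2 303 [303]
scene 3 249 [249]
```

View pics/crops.png

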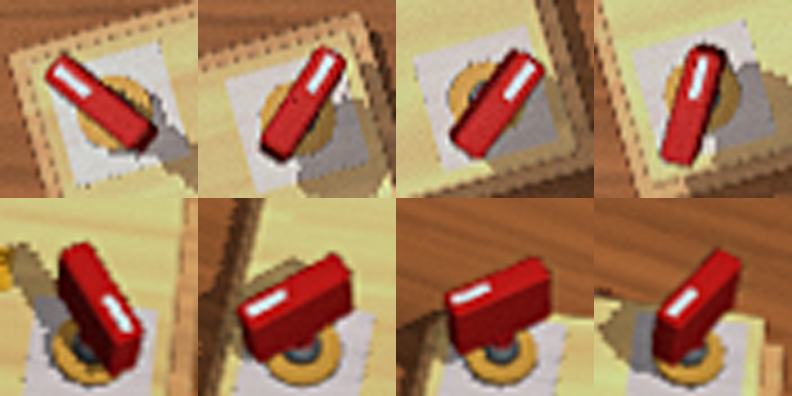

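The crops show each white mark inside the red outline, so the bar silhouettes are clean and hull filling works.

```bash
python3 - <<'E'
from fit import *
S=4
ims={n:cv2.imread(f'pics/{n}0.png')[:,:,::-1].copy() for n in('top','scene')}
ms={n:viewer.camera_model(n) for n in ims}
p=[559.7,36.25,.272]; c,s=np.cos(p[2]),np.sin(p[2])
K=[(p[0]+c*u-s*v,p[1]+s*u+c*v) for u,v in sg]
out=[]
for i,(x,y) in enumerate(K):
  D={}
  for n in ims:
    q=proj(ms[n],np.array([[x,y,100.]]))[0].astype(int); o=q-24
    rm=redmask(ims[n])[o[1]:o[1]+48,o[0]:o[0]+48]
    nn,lab,st,_=cv2.connectedComponentsWithStats(rm); k=1+np.argmax(st[1:,4])
    pts=np.argwhere(cv2.resize((lab==k)*255.,None,fx=8,fy=8)>127)[:,::-1].astype(np.int32)
    M=np.zeros((384,384),np.uint8); cv2.fillConvexPoly(M,cv2.convexHull(pts),1); D[n]=(M,o)
  def cost(v,names=('top','scene')):
    t=0
    for n in names:
      M,o=D[n]; q=(proj(ms[n],box(*v))-o+.5)*8
      R=np.zeros_like(M); cv2.fillConvexPoly(R,cv2.convexHull(np.round(q).astype(np.int32)),1)
      t+=1-(M&R).sum()/(M|R).sum()
    return t
  res=[]
  for names in (('top','scene'),('top',),('scene',)):
    b=min((minimize(cost,[x,y,a],args=(names,),method='Nelder-Mead',options=dict(initial_simplex=[[x,y,a],[x+5,y,a],[x,y+5,a],[x,y,a+.25]])) for a in np.arange(-1.5,1.6,.35)),key=lambda r:r.fun)
    res.append(b.x); print('abcd'[i],names,b.x[:2].round(1),round(np.degrees(b.x[2]),1),round(b.fun,3))
  out.append(res[0])
out=np.array(out); print('centre',out[:,:2].mean(0))
d=out[0,:2]-out[2,:2]; e=out[1,:2]-out[3,:2]
print('yaw',np.degrees(np.arctan2(d[1],d[0]))-45,np.degrees(np.arctan2(e[1],e[0]))+45,np.linalg.norm(d),np.linalg.norm(e))
E
```

```text
a ('top', 'scene') [611.7 128.9] 50.3 0.375
a ('top',) [611.4 128.5] 50.4 0.088
a ('scene',) [612. 128.] 42.9 0.258
b ('top', 'scene') [654.  -16.6] -31.9 0.239
b ('top',) [651.7 -15.3] -31.8 0.102
b ('scene',) [654.8 -15.9] 149.0 0.117
c ('top', 'scene') [508.  -56.1] -36.4 0.229
c ('top',) [507.1 -55.6] -36.6 0.092
c ('scene',) [509.8 -56. ] 142.7 0.113
d ('top', 'scene') [467.9  88.8] -16.1 0.217
d ('top',) [467.4  88.9] -16.4 0.108
d ('scene',) [469.9  88.5] 167.0 0.097
centre [560.37132645  36.26207771]
yaw 15.734976571304955 15.46624098638556 212.1479466992947 213.9280932637485
```

Knob centres and bar yaws are consistent across views. Moving over c first.

Call:
step_arm(
  plan=[
    [0.6, 18, 36, -4, 0, 0, -0.11],
    [0.6, 36, 72, -8, 0, 0, -0.22],
    [0.6, 54, 108, -12, 0, 0, -0.33],
    [0.6, 72, 144, -16, 0, 0, -0.44],
    [0.6, 90, 180, -20, 0, 0, -0.55],
  ],
  grip_force=40,
)

```text
clock: 0.52
tcp_pos: [347.8, -387.7, 210.9]
tcp_rot: [[0.991, -0.131, -0.0], [-0.131, -0.991, 0.0], [-0.0, -0.0, -1.0]]
force: [-0.1, 0.8, 0.2]
finger_gap: 51.5
```

Call:
step_arm(
  plan=[
    [0.6, 18, 36, -4, 0, 0, -0.11],
    [0.6, 36, 72, -8, 0, 0, -0.22],
    [0.6, 54, 108, -12, 0, 0, -0.33],
    [0.6, 72, 144, -16, 0, 0, -0.43],
    [0.6, 90, 180, -20, 0, 0, -0.51],
  ],
)

```text
clock: 0.93
tcp_pos: [438.1, -207.5, 191.0]
tcp_rot: [[0.802, -0.597, -0.0], [-0.597, -0.802, -0.0], [-0.0, 0.0, -1.0]]
force: [0.1, 0.2, -0.8]
finger_gap: 51.2
```

Call:
step_arm(
  plan=[
    [0.6, 17.6, 38, -5, 0, 0, 0],
    [0.6, 35, 76, -10, 0, 0, 0],
    [0.6, 53, 114, -15, 0, 0, 0],
    [0.6, 70.5, 153.3, -21.3, 0, 0, 0],
    [0.6, 70.5, 153.3, -21.3, 0, 0, 0],
  ],
)

```text
clock: 1.35
tcp_pos: [511.2, -45.7, 168.6]
tcp_rot: [[0.813, -0.582, 0.001], [-0.582, -0.813, 0.006], [-0.003, -0.005, -1.0]]
force: [0.4, 0.2, -0.2]
finger_gap: 51.2
```

```bash
cat > st.py <<'E'
from station import monitor
import numpy as np
s=monitor.get_state(); R=np.array(s['tcp_rot'])
print('t',round(s['clock'],2),'p',np.round(s['tcp_pos'],1),'yaw',round(np.degrees(np.arctan2(R[1,0],R[0,0])),2),'zax',np.round(R[:,2],3),'F',np.round(s['force'],2),'M',np.round(s['ft_torque'],3),'gap',round(s['finger_gap'],1),'q',np.round(s['joints'],2))
E
python3 st.py; python3 - <<'E'
from station import viewer
import cv2
m=viewer.camera_model('wrist'); im=viewer.read_camera('wrist'); cv2.imwrite('pics/w1.png',im[:,:,::-1])
from fit import *
K=dict(a=(612.3,128.6),b=(652.6,-15.9),c=(508.1,-56.2),d=(467.8,88.3))
for k,(x,y) in K.items(): print(k,proj(m,np.array([[x,y,114.]]))[0].round(0))
print(proj(m,box(508.1,-56.2,np.radians(-36.5)))[1::2].round(0))
E
```

```text
t 1.35 p [511.2 -45.7 168.6] yaw -35.6 zax [ 0.001  0.006 -1.   ] F [ 0.41  0.22 -0.17] M [0.096 0.027 0.006] gap 51.2 q [-0.12  0.65  0.2   1.98 -0.24  0.54 -1.94]
a [-16. 261.]
b [91. 74.]
c [295. 230.]
d [171. 371.]
[[304. 261.]
 [284. 261.]
 [307. 196.]
 [285. 196.]]
```

View pics/w1.png

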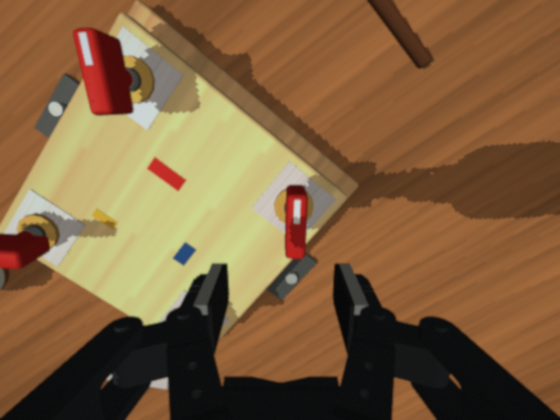

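c's bar is at about (296,222), close to the projection. Joint 7 is near its limit for a clockwise turn, so I'll use the half-turn grasp instead.

Call:
step_arm(
  plan=[
    [0.6, 0, 0, 0, 0, 0, 0.12],
    [0.6, 0, 0, 0, 0, 0, 0.24],
    [0.6, 0, 0, 0, 0, 0, 0.36],
    [0.6, 0, 0, 0, 0, 0, 0.48],
    [0.6, 0, 0, 0, 0, 0, 0.6],
  ],
)

```text
clock: 1.82
tcp_pos: [507.4, -57.8, 170.0]
tcp_rot: [[1.0, -0.031, -0.001], [-0.031, -1.0, -0.001], [-0.001, 0.001, -1.0]]
force: [0.2, 0.4, 0.3]
finger_gap: 51.4
```

Call:
step_arm(
  plan=[
    [0.6, 0, 0, 0, 0, 0, 0.12],
    [0.6, 0, 0, 0, 0, 0, 0.24],
    [0.6, 0, 0, 0, 0, 0, 0.36],
    [0.6, 0, 0, 0, 0, 0, 0.48],
    [0.6, 0, 0, 0, 0, 0, 0.6],
  ],
)

```text
clock: 2.23
tcp_pos: [507.4, -57.9, 170.0]
tcp_rot: [[0.843, 0.539, -0.001], [0.539, -0.843, -0.001], [-0.001, 0.0, -1.0]]
force: [-0.1, -1.1, 0.3]
finger_gap: 51.0
```

Call:
step_arm(
  plan=[
    [0.6, 0, 0, 0, 0, 0, 0.12],
    [0.6, 0, 0, 0, 0, 0, 0.24],
    [0.6, 0, 0, 0, 0, 0, 0.36],
    [0.6, 0, 0, 0, 0, 0, 0.48],
    [0.6, 0, 0, 0, 0, 0, 0.6],
  ],
)

```text
clock: 2.65
tcp_pos: [507.4, -58.0, 169.9]
tcp_rot: [[0.391, 0.92, -0.001], [0.92, -0.391, -0.001], [-0.001, -0.0, -1.0]]
force: [-0.4, -0.5, 0.2]
finger_gap: 51.0
```

Call:
step_arm(
  plan=[
    [0.6, 0, 0, 0, 0, 0, 0.12],
    [0.6, 0, 0, 0, 0, 0, 0.24],
    [0.6, 0, 0, 0, 0, 0, 0.36],
    [0.6, 0, 0, 0, 0, 0, 0.48],
    [0.6, 0, 0, 0, 0, 0, 0.6],
  ],
)

```text
clock: 3.07
tcp_pos: [507.4, -58.1, 169.9]
tcp_rot: [[-0.197, 0.98, -0.001], [0.98, 0.197, -0.001], [-0.001, -0.001, -1.0]]
force: [-0.1, -0.6, 0.3]
finger_gap: 51.3
```

Call:
step_arm(
  plan=[
    [0.6, 0, 0, 0, 0, 0, 0.12],
    [0.6, 0, 0, 0, 0, 0, 0.24],
    [0.6, 0, 0, 0, 0, 0, 0.36],
    [0.6, 0, 0, 0, 0, 0, 0.48],
    [0.6, 0, 0, 0, 0, 0, 0.6],
  ],
)

```text
clock: 3.48
tcp_pos: [507.4, -58.1, 169.8]
tcp_rot: [[-0.716, 0.698, -0.001], [0.698, 0.716, -0.001], [-0.0, -0.002, -1.0]]
force: [0.2, 0.5, -0.4]
finger_gap: 51.5
```

Call:
step_arm(
  plan=[
    [0.6, 0, 0, 0, 0, 0, 0.1],
    [0.6, 0, 0, 0, 0, 0, 0.14],
    [0.6, 0, 0, 0, 0, 0, 0.14],
    [0.6, 0, 0, 0, 0, 0, 0.14],
  ],
)

```text
clock: 3.82
tcp_pos: [507.6, -57.5, 169.8]
tcp_rot: [[-0.802, 0.597, -0.001], [0.597, 0.802, -0.001], [0.0, -0.001, -1.0]]
force: [0.1, -0.1, 0.4]
finger_gap: 51.2
```

```bash
cat > wfit.py <<'E'
import sys
from fit import *
def wfit(x,y,adeg):
    m=viewer.camera_model('wrist'); im=viewer.read_camera('wrist')
    M=redmask(im); q=proj(m,box(x,y,np.radians(adeg)))
    nn,lab,st,ce=cv2.connectedComponentsWithStats(M)
    c=q.mean(0); k=min((i for i in range(1,nn) if st[i,4]>300),key=lambda i:np.linalg.norm(ce[i]-c))
    pts=np.argwhere(lab==k)[:,::-1].astype(np.int32); B=np.zeros((1680,2240),np.uint8)
    cv2.fillConvexPoly(B,cv2.convexHull(pts*4+2),1)
    def cost(v):
        R=np.zeros_like(B); cv2.fillConvexPoly(R,cv2.convexHull(np.round((proj(m,box(*v))+.5)*4).astype(np.int32)),1)
        return 1-(B&R).sum()/(B|R).sum()
    a=np.radians(adeg)
    b=minimize(cost,[x,y,a],method='Nelder-Mead',options=dict(initial_simplex=[[x,y,a],[x+4,y,a],[x,y+4,a],[x,y,a+.1]],maxiter=90))
    print('wfit',b.x[:2].round(1),np.degrees(b.x[2]).round(1),round(b.fun,3))
E
python3 st.py; python3 -c "
from wfit import *
wfit(508.1,-56.2,-36.5)"; python3 st.py
```

```text
t 3.82 p [507.6 -57.5 169.8] yaw 143.34 zax [-0.001 -0.001 -1.   ] F [ 0.14 -0.14  0.39] M [ 0.011 -0.035  0.022] gap 51.2 q [ 0.44  0.71 -0.7   1.95  0.69  0.73  0.26]
wfit [509.9 -57.8] -37.5 0.168
t 3.87 p [507.7 -57.3 169.8] yaw 143.36 zax [-0.001 -0.001 -1.   ] F [-0.07 -0.32 -0.24] M [-0.028 -0.014  0.001] gap 51.2 q [ 0.44  0.71 -0.7   1.95  0.69  0.73  0.26]
```

Call:
step_arm(
  plan=[
    [0.5, 0.5, 0.3, -30, 0, 0, 0],
    [0.5, 1, 0.5, -60, 0, 0, 0],
    [0.5, 1.2, 0.5, -88.5, 0, 0, 0],
    [0.4, 1.2, 0.5, -88.5, 0, 0, 0],
    [0, 1.2, 0.5, -88.5, 0, 0, 0],
  ],
  grip_force=60,
)

```text
clock: 4.28
tcp_pos: [508.4, -55.9, 81.0]
tcp_rot: [[-0.804, 0.595, -0.003], [0.595, 0.804, -0.001], [0.002, -0.002, -1.0]]
force: [-0.2, -0.3, 0.9]
finger_gap: 23.2
```

Call:
step_arm(
  plan=[
    [0, 0, 0, 0, 0, 0, 0],
    [0, 0, 0, 0, 0, 0, 0],
    [0, 0, 0, 0, 0, 0, 0],
    [0, 0, 0, 0, 0, 0, 0],
  ],
)

```text
clock: 4.62
tcp_pos: [509.3, -56.1, 82.5]
tcp_rot: [[-0.804, 0.595, 0.001], [0.595, 0.804, -0.001], [-0.001, -0.0, -1.0]]
force: [-2.2, -0.4, 0.4]
finger_gap: 13.2
```

```bash
python3 st.py
```

```text
t 4.62 p [509.3 -56.1  82.5] yaw 143.48 zax [ 0.001 -0.001 -1.   ] F [-2.21 -0.38  0.38] M [-0.102  0.487  0.034] gap 13.2 q [ 0.35  0.84 -0.55  2.01  0.87  0.54  0.1 ]
```

Call:
step_arm(
  plan=[
    [0, 0, 0, 0, 0, 0, -0.05],
    [0, 0, 0, 0, 0, 0, -0.05],
  ],
)

```text
clock: 4.78
tcp_pos: [509.3, -56.0, 82.4]
tcp_rot: [[-0.772, 0.635, 0.001], [0.635, 0.772, -0.001], [-0.001, -0.0, -1.0]]
force: [-3.7, -0.7, 3.1]
finger_gap: 13.1
```

```bash
python3 st.py
```

```text
t 4.78 p [509.3 -56.   82.4] yaw 140.56 zax [ 0.001 -0.001 -1.   ] F [-3.67 -0.69  3.05] M [-0.14   0.64   0.029] gap 13.1 q [ 0.34  0.84 -0.54  2.01  0.85  0.53  0.06]
```

Call:
step_arm(
  plan=[
    [0, 0, 0, 0, 0, 0, -0.05],
    [0, 0, 0, 0, 0, 0, -0.05],
  ],
)

```text
clock: 4.95
tcp_pos: [509.3, -56.1, 82.3]
tcp_rot: [[-0.74, 0.672, 0.001], [0.672, 0.74, -0.001], [-0.001, -0.0, -1.0]]
force: [-3.0, -0.9, 5.7]
finger_gap: 13.5
```

```bash
python3 st.py
```

```text
t 4.95 p [509.3 -56.1  82.3] yaw 137.76 zax [ 0.001 -0.001 -1.   ] F [-3.03 -0.9   5.71] M [-0.215  0.713 -0.019] gap 13.5 q [ 0.33  0.84 -0.52  2.01  0.84  0.52  0.03]
```

Call:
step_arm(
  plan=[
    [0, 0, 0, 0, 0, 0, -0.05],
    [0, 0, 0, 0, 0, 0, -0.05],
  ],
)

```text
clock: 5.12
tcp_pos: [509.3, -56.0, 82.3]
tcp_rot: [[-0.706, 0.708, 0.001], [0.708, 0.706, -0.001], [-0.001, -0.0, -1.0]]
force: [-2.9, -1.2, 6.9]
finger_gap: 13.2
```

```bash
python3 st.py
```

```text
t 5.12 p [509.3 -56.   82.3] yaw 134.93 zax [ 0.001 -0.001 -1.   ] F [-2.87 -1.25  6.88] M [-0.266  0.767 -0.017] gap 13.2 q [ 0.33  0.83 -0.51  2.01  0.83  0.51 -0.01]
```

Call:
step_arm(
  plan=[
    [0, 0, 0, 0, 0, 0, -0.05],
    [0, 0, 0, 0, 0, 0, -0.05],
  ],
)

```text
clock: 5.28
tcp_pos: [509.3, -56.0, 82.3]
tcp_rot: [[-0.67, 0.742, 0.001], [0.742, 0.67, -0.001], [-0.001, -0.0, -1.0]]
force: [-3.1, -0.6, 6.1]
finger_gap: 12.9
```

```bash
python3 st.py
```

```text
t 5.28 p [509.3 -56.   82.3] yaw 132.06 zax [ 0.001 -0.001 -1.   ] F [-3.08 -0.65  6.1 ] M [-0.302  0.731  0.025] gap 12.9 q [ 0.32  0.83 -0.5   2.01  0.82  0.51 -0.05]
```

Call:
step_arm(
  plan=[
    [0, 0, 0, 0, 0, 0, -0.05],
    [0, 0, 0, 0, 0, 0, -0.05],
  ],
)

```text
clock: 5.45
tcp_pos: [509.4, -56.0, 82.3]
tcp_rot: [[-0.632, 0.775, 0.001], [0.775, 0.632, -0.001], [-0.001, -0.0, -1.0]]
force: [-3.2, -1.4, 5.8]
finger_gap: 13.4
```

```bash
python3 st.py
```

```text
t 5.45 p [509.4 -56.   82.3] yaw 129.2 zax [ 0.001 -0.001 -1.   ] F [-3.17 -1.35  5.78] M [-0.352  0.711  0.07 ] gap 13.4 q [ 0.31  0.83 -0.48  2.01  0.8   0.5  -0.09]
```

Call:
step_arm(
  plan=[
    [0, 0, 0, 0, 0, 0, -0.05],
    [0, 0, 0, 0, 0, 0, -0.05],
  ],
)

```text
clock: 5.62
tcp_pos: [509.4, -56.1, 82.4]
tcp_rot: [[-0.592, 0.806, 0.001], [0.806, 0.592, -0.001], [-0.001, -0.0, -1.0]]
force: [-4.0, -1.1, 6.5]
finger_gap: 13.4
```

```bash
python3 st.py
```

```text
t 5.62 p [509.4 -56.1  82.4] yaw 126.33 zax [ 0.001 -0.001 -1.   ] F [-4.02 -1.07  6.5 ] M [-0.32   0.7    0.028] gap 13.4 q [ 0.3   0.83 -0.47  2.01  0.79  0.49 -0.12]
```

Call:
step_arm(
  plan=[
    [0, 0, 0, 0, 0, 0, -0.05],
    [0, 0, 0, 0, 0, 0, -0.05],
  ],
)

```text
clock: 5.78
tcp_pos: [509.3, -56.1, 82.4]
tcp_rot: [[-0.551, 0.834, 0.001], [0.834, 0.551, -0.001], [-0.001, -0.0, -1.0]]
force: [-3.3, -1.1, 6.0]
finger_gap: 13.0
```

```bash
python3 st.py
```

```text
t 5.78 p [509.3 -56.1  82.4] yaw 123.47 zax [ 0.001 -0.001 -1.   ] F [-3.34 -1.14  6.02] M [-0.245  0.695 -0.023] gap 13.0 q [ 0.29  0.82 -0.46  2.01  0.77  0.48 -0.16]
```

Call:
step_arm(
  plan=[
    [0, 0, 0, 0, 0, 0, -0.05],
    [0, 0, 0, 0, 0, 0, -0.05],
  ],
)

```text
clock: 5.95
tcp_pos: [509.4, -56.1, 82.4]
tcp_rot: [[-0.509, 0.861, 0.001], [0.861, 0.509, -0.001], [-0.001, -0.0, -1.0]]
force: [-3.2, -2.1, 5.8]
finger_gap: 12.7
```

```bash
python3 st.py
```

```text
t 5.95 p [509.4 -56.1  82.4] yaw 120.61 zax [ 0.001 -0.001 -1.   ] F [-3.21 -2.11  5.78] M [-0.31   0.726 -0.027] gap 12.7 q [ 0.29  0.82 -0.44  2.01  0.76  0.48 -0.19]
```

Call:
step_arm(
  plan=[
    [0, 0, 0, 0, 0, 0, -0.05],
    [0, 0, 0, 0, 0, 0, -0.05],
  ],
)

```text
clock: 6.12
tcp_pos: [509.4, -56.1, 82.4]
tcp_rot: [[-0.465, 0.885, 0.001], [0.885, 0.465, -0.001], [-0.001, 0.0, -1.0]]
force: [-3.0, -1.3, 6.2]
finger_gap: 13.1
```

```bash
sed -i "s/'zax',np.round(R\[:,2\],3),//" st.py; python3 st.py
```

```text
t 6.12 p [509.4 -56.1  82.4] yaw 117.74 F [-2.97 -1.31  6.15] M [-0.281  0.69   0.016] gap 13.1 q [ 0.28  0.82 -0.43  2.01  0.75  0.47 -0.23]
```

Call:
step_arm(
  plan=[
    [0, 0, 0, 0, 0, 0, -0.05],
    [0, 0, 0, 0, 0, 0, -0.05],
  ],
)

```text
clock: 6.28
tcp_pos: [509.3, -56.1, 82.3]
tcp_rot: [[-0.421, 0.907, 0.001], [0.907, 0.421, -0.001], [-0.001, -0.0, -1.0]]
force: [-3.4, -1.6, 6.1]
finger_gap: 12.9
```

```bash
python3 st.py
```

```text
t 6.28 p [509.3 -56.1  82.3] yaw 114.88 F [-3.38 -1.55  6.08] M [-0.324  0.694 -0.036] gap 12.9 q [ 0.27  0.82 -0.42  2.01  0.73  0.46 -0.27]
```

Call:
step_arm(
  plan=[
    [0, 0, 0, 0, 0, 0, -0.05],
    [0, 0, 0, 0, 0, 0, -0.05],
  ],
)

```text
clock: 6.45
tcp_pos: [509.4, -56.1, 82.3]
tcp_rot: [[-0.375, 0.927, 0.001], [0.927, 0.375, -0.001], [-0.001, 0.0, -1.0]]
force: [-3.5, -1.2, 6.4]
finger_gap: 13.4
```

```bash
python3 st.py
```

```text
t 6.45 p [509.4 -56.1  82.3] yaw 112.01 F [-3.47 -1.23  6.42] M [-0.341  0.631 -0.014] gap 13.4 q [ 0.26  0.81 -0.41  2.01  0.72  0.45 -0.3 ]
```

Call:
step_arm(
  plan=[
    [0, 0, 0, 0, 0, 0, -0.05],
    [0, 0, 0, 0, 0, 0, -0.05],
  ],
)

```text
clock: 6.62
tcp_pos: [509.4, -56.1, 82.3]
tcp_rot: [[-0.328, 0.945, 0.001], [0.945, 0.328, -0.001], [-0.001, 0.0, -1.0]]
force: [-2.4, -1.9, 5.7]
finger_gap: 13.0
```

```bash
python3 st.py
```

```text
t 6.62 p [509.4 -56.1  82.3] yaw 109.14 F [-2.4  -1.88  5.66] M [-0.28   0.66  -0.006] gap 13.0 q [ 0.26  0.81 -0.39  2.02  0.7   0.45 -0.34]
```

Call:
step_arm(
  plan=[
    [0, 0, 0, 0, 0, 0, -0.05],
    [0, 0, 0, 0, 0, 0, -0.05],
  ],
)

```text
clock: 6.78
tcp_pos: [509.3, -56.1, 82.3]
tcp_rot: [[-0.28, 0.96, 0.001], [0.96, 0.28, -0.001], [-0.001, 0.0, -1.0]]
force: [-2.8, -2.0, 6.5]
finger_gap: 13.1
```

```bash
python3 st.py
```

```text
t 6.78 p [509.3 -56.1  82.3] yaw 106.29 F [-2.78 -1.99  6.5 ] M [-0.341  0.599 -0.04 ] gap 13.1 q [ 0.25  0.81 -0.38  2.02  0.68  0.44 -0.37]
```

Call:
step_arm(
  plan=[
    [0, 0, 0, 0, 0, 0, -0.05],
    [0, 0, 0, 0, 0, 0, -0.05],
  ],
)

```text
clock: 6.95
tcp_pos: [509.4, -56.1, 82.4]
tcp_rot: [[-0.232, 0.973, 0.001], [0.973, 0.232, -0.001], [-0.001, 0.0, -1.0]]
force: [-2.7, -1.1, 7.2]
finger_gap: 13.6
```

```bash
python3 st.py
```

```text
t 6.95 p [509.4 -56.1  82.4] yaw 103.42 F [-2.74 -1.13  7.18] M [-0.325  0.657  0.015] gap 13.6 q [ 0.24  0.81 -0.37  2.02  0.67  0.43 -0.4 ]
```

Call:
step_arm(
  plan=[
    [0, 0, 0, 0, 0, 0, -0.05],
    [0, 0, 0, 0, 0, 0, -0.05],
  ],
)

```text
clock: 7.12
tcp_pos: [509.4, -56.1, 82.3]
tcp_rot: [[-0.183, 0.983, 0.001], [0.983, 0.183, -0.001], [-0.001, 0.0, -1.0]]
force: [-3.6, -2.1, 6.3]
finger_gap: 13.3
```

```bash
python3 st.py
```

```text
t 7.12 p [509.4 -56.1  82.3] yaw 100.55 F [-3.6  -2.07  6.31] M [-0.371  0.646  0.013] gap 13.3 q [ 0.23  0.81 -0.35  2.02  0.65  0.43 -0.44]
```

Call:
step_arm(
  plan=[
    [0, 0, 0, 0, 0, 0, -0.05],
    [0, 0, 0, 0, 0, 0, -0.05],
  ],
)

```text
clock: 7.28
tcp_pos: [509.4, -56.1, 82.3]
tcp_rot: [[-0.134, 0.991, 0.001], [0.991, 0.134, -0.001], [-0.001, 0.0, -1.0]]
force: [-4.3, -1.4, 6.7]
finger_gap: 13.3
```

```bash
python3 st.py
```

```text
t 7.28 p [509.4 -56.1  82.3] yaw 97.69 F [-4.31 -1.44  6.72] M [-0.347  0.598  0.025] gap 13.3 q [ 0.23  0.81 -0.34  2.02  0.63  0.42 -0.47]
```

Call:
step_arm(
  plan=[
    [0, 0, 0, 0, 0, 0, -0.05],
    [0, 0, 0, 0, 0, 0, -0.05],
  ],
)

```text
clock: 7.45
tcp_pos: [509.4, -56.1, 82.3]
tcp_rot: [[-0.084, 0.996, 0.001], [0.996, 0.084, -0.001], [-0.001, 0.0, -1.0]]
force: [-2.9, -2.0, 6.5]
finger_gap: 13.2
```

```bash
python3 st.py
```

```text
t 7.45 p [509.4 -56.1  82.3] yaw 94.84 F [-2.9  -2.    6.51] M [-0.443  0.617  0.109] gap 13.2 q [ 0.22  0.8  -0.33  2.02  0.62  0.42 -0.5 ]
```

Call:
step_arm(
  plan=[
    [0, 0, 0, 0, 0, 0, -0.05],
    [0, 0, 0, 0, 0, 0, -0.05],
  ],
)

```text
clock: 7.62
tcp_pos: [509.4, -56.2, 82.3]
tcp_rot: [[-0.035, 0.999, 0.001], [0.999, 0.035, -0.001], [-0.001, 0.001, -1.0]]
force: [-3.2, -2.3, 5.2]
finger_gap: 13.0
```

```bash
python3 st.py
```

```text
t 7.62 p [509.4 -56.2  82.3] yaw 92.02 F [-3.19 -2.3   5.25] M [-0.435  0.67   0.299] gap 13.0 q [ 0.21  0.8  -0.32  2.02  0.6   0.41 -0.54]
```

Call:
step_arm(
  plan=[
    [0, 0, 0, 0, 0, 0, -0.05],
    [0, 0, 0, 0, 0, 0, -0.05],
  ],
)

```text
clock: 7.78
tcp_pos: [509.3, -56.2, 82.3]
tcp_rot: [[0.014, 1.0, 0.001], [1.0, -0.014, -0.001], [-0.001, 0.001, -1.0]]
force: [-2.2, -1.9, 6.4]
finger_gap: 13.1
```

```bash
python3 st.py
```

```text
t 7.78 p [509.3 -56.2  82.3] yaw 89.18 F [-2.24 -1.92  6.45] M [-0.424  0.615  0.374] gap 13.1 q [ 0.2   0.8  -0.3   2.02  0.58  0.41 -0.57]
```

Call:
step_arm(
  plan=[
    [0, 0, 0, 0, 0, 0, -0.05],
    [0, 0, 0, 0, 0, 0, -0.05],
  ],
)

```text
clock: 7.95
tcp_pos: [509.3, -56.2, 82.4]
tcp_rot: [[0.064, 0.998, 0.001], [0.998, -0.064, -0.001], [-0.001, 0.001, -1.0]]
force: [-3.0, -2.2, 6.8]
finger_gap: 13.1
```

```bash
python3 st.py
```

```text
t 7.95 p [509.3 -56.2  82.4] yaw 86.31 F [-3.   -2.25  6.8 ] M [-0.46   0.577  0.307] gap 13.1 q [ 0.2   0.8  -0.29  2.02  0.56  0.4  -0.6 ]
```

Call:
step_arm(
  plan=[
    [0, 0, 0, 0, 0, 0, -0.05],
    [0, 0, 0, 0, 0, 0, -0.05],
  ],
)

```text
clock: 8.12
tcp_pos: [509.3, -56.2, 82.3]
tcp_rot: [[0.114, 0.993, 0.0], [0.993, -0.114, -0.001], [-0.001, 0.001, -1.0]]
force: [-2.9, -2.3, 6.0]
finger_gap: 13.1
```

```bash
python3 st.py
```

```text
t 8.12 p [509.3 -56.2  82.3] yaw 83.45 F [-2.9  -2.3   5.99] M [-0.404  0.639  0.302] gap 13.1 q [ 0.19  0.8  -0.28  2.02  0.54  0.39 -0.63]
```

The bite on c starts at yaw ≈95.6° and ramps over about 4° of wind-up to 0.35 N m. To leave it 30° past on release, the held target is about 34° past, i.e. 61.6°.

Call:
step_arm(
  plan=[
    [0, 0, 0, 0, 0, 0, -0.1],
    [0, 0, 0, 0, 0, 0, -0.2],
    [0, 0, 0, 0, 0, 0, -0.3],
    [0, 0, 0, 0, 0, 0, -0.381],
    [0, 0, 0, 0, 0, 0, -0.381],
  ],
)

```text
clock: 8.53
tcp_pos: [509.3, -56.2, 82.3]
tcp_rot: [[0.477, 0.879, 0.0], [0.879, -0.477, -0.001], [-0.001, 0.001, -1.0]]
force: [-2.9, -1.5, 5.9]
finger_gap: 13.1
```

```bash
python3 st.py
```

```text
t 8.53 p [509.3 -56.2  82.3] yaw 61.53 F [-2.88 -1.47  5.86] M [-0.54   0.599  0.311] gap 13.1 q [ 0.13  0.79 -0.19  2.02  0.39  0.36 -0.87]
```

Call:
step_arm(
  plan=[
    [0.5, 0, 0, 0, 0, 0, 0],
    [0.5, 0, 0, 0, 0, 0, 0],
    [0.5, 0, 0, 0, 0, 0, 0],
    [0.5, 0, 0, 38, 0, 0, 0],
    [0.5, 0, 0, 70, 0, 0, 0],
  ],
)

```text
clock: 8.95
tcp_pos: [508.6, -55.1, 151.1]
tcp_rot: [[0.475, 0.88, -0.003], [0.88, -0.475, 0.001], [-0.001, -0.003, -1.0]]
force: [1.3, -1.1, -0.1]
finger_gap: 43.0
```

Call:
step_arm(
  plan=[
    [0.5, 19, 34, 4, 0, 0, -0.04],
    [0.5, 38, 68, 8, 0, 0, -0.08],
    [0.5, 57, 102, 12, 0, 0, -0.12],
    [0.5, 76, 136, 16, 0, 0, -0.16],
    [0.5, 94, 168, 18, 0, 0, -0.194],
  ],
)

```text
clock: 9.37
tcp_pos: [604.7, 115.2, 170.4]
tcp_rot: [[0.637, 0.77, 0.002], [0.77, -0.637, 0.002], [0.003, 0.0, -1.0]]
force: [1.2, 0.2, -0.0]
finger_gap: 43.0
```

Call:
step_arm(
  plan=[
    [0.5, 9.6, 16.2, 0, 0, 0, 0],
    [0.5, 9.6, 16.2, 0, 0, 0, 0],
    [0.5, 9.6, 16.2, 0, 0, 0, 0],
  ],
)

```text
clock: 9.62
tcp_pos: [613.0, 130.2, 169.2]
tcp_rot: [[0.635, 0.773, 0.0], [0.773, -0.635, 0.001], [0.001, -0.0, -1.0]]
force: [-0.4, -0.9, -0.9]
finger_gap: 42.7
```

```bash
python3 st.py; python3 -c "
from wfit import *
wfit(612.3,128.6,50.4)"; python3 st.py
```

```text
t 9.62 p [613.  130.2 169.2] yaw 50.6 F [-0.41 -0.9  -0.88] M [-0.023  0.033  0.059] gap 42.7 q [-0.17  0.77 -0.21  1.62  0.21  0.78 -1.16]
wfit [613.5 127.9] 52.1 0.194
t 9.67 p [612.6 127.9 169.1] yaw 50.45 F [-0.82 -1.01  0.37] M [-0.006  0.001  0.015] gap 42.6 q [-0.17  0.77 -0.21  1.62  0.21  0.78 -1.16]
```

Call:
step_arm(
  plan=[
    [0.5, 0, 0, -30, 0, 0, 0],
    [0.5, 0.3, 0, -60, 0, 0, 0],
    [0.5, 0.3, 0, -88, 0, 0, 0],
    [0.4, 0.3, 0, -88, 0, 0, 0],
    [0, 0.3, 0, -88, 0, 0, 0],
  ],
)

```text
clock: 10.08
tcp_pos: [611.8, 126.3, 80.6]
tcp_rot: [[0.639, 0.77, -0.004], [0.77, -0.639, -0.002], [-0.004, -0.001, -1.0]]
force: [0.3, 0.7, 0.2]
finger_gap: 23.6
```

Call:
step_arm(
  plan=[
    [0, 0, 0, 0, 0, 0, 0],
    [0, 0, 0, 0, 0, 0, 0],
    [0, 0, 0, 0, 0, 0, 0],
    [0, 0, 0, 0, 0, 0, 0],
  ],
)

```text
clock: 10.42
tcp_pos: [613.0, 127.7, 82.5]
tcp_rot: [[0.638, 0.77, 0.0], [0.77, -0.638, -0.001], [-0.001, 0.001, -1.0]]
force: [-2.6, -2.1, -0.0]
finger_gap: 13.3
```

```bash
python3 st.py
```

```text
t 10.42 p [613.  127.7  82.5] yaw 50.38 F [-2.64 -2.09 -0.  ] M [-0.423  0.648  0.036] gap 13.3 q [-0.18  0.89 -0.18  1.67  0.24  0.61 -1.19]
```

Call:
step_arm(
  plan=[
    [0, 0, 0, 0, 0, 0, -0.05],
    [0, 0, 0, 0, 0, 0, -0.05],
  ],
)

```text
clock: 10.58
tcp_pos: [613.0, 127.7, 82.5]
tcp_rot: [[0.676, 0.737, -0.0], [0.737, -0.676, -0.001], [-0.001, 0.001, -1.0]]
force: [-2.8, -2.5, 2.9]
finger_gap: 13.4
```

```bash
python3 st.py
```

```text
t 10.58 p [613.  127.7  82.5] yaw 47.45 F [-2.78 -2.45  2.86] M [-0.581  0.814 -0.009] gap 13.4 q [-0.19  0.89 -0.16  1.67  0.23  0.6  -1.22]
```

Call:
step_arm(
  plan=[
    [0, 0, 0, 0, 0, 0, -0.05],
    [0, 0, 0, 0, 0, 0, -0.05],
  ],
)

```text
clock: 10.75
tcp_pos: [612.9, 127.8, 82.5]
tcp_rot: [[0.711, 0.703, -0.0], [0.703, -0.711, -0.001], [-0.001, 0.001, -1.0]]
force: [-4.4, -3.1, 5.7]
finger_gap: 13.2
```

```bash
python3 st.py
```

```text
t 10.75 p [612.9 127.8  82.5] yaw 44.65 F [-4.37 -3.13  5.69] M [-0.699  0.989  0.   ] gap 13.2 q [-0.2   0.88 -0.15  1.67  0.21  0.6  -1.26]
```

Call:
step_arm(
  plan=[
    [0, 0, 0, 0, 0, 0, -0.05],
    [0, 0, 0, 0, 0, 0, -0.05],
  ],
)

```text
clock: 10.92
tcp_pos: [612.9, 127.8, 82.4]
tcp_rot: [[0.745, 0.667, -0.0], [0.667, -0.745, -0.001], [-0.001, 0.001, -1.0]]
force: [-4.9, -2.6, 5.0]
finger_gap: 13.0
```

```bash
python3 st.py
```

```text
t 10.92 p [612.9 127.8  82.4] yaw 41.82 F [-4.9  -2.62  4.96] M [-0.703  0.979  0.021] gap 13.0 q [-0.2   0.88 -0.14  1.67  0.19  0.6  -1.29]
```

Call:
step_arm(
  plan=[
    [0, 0, 0, 0, 0, 0, -0.05],
    [0, 0, 0, 0, 0, 0, -0.05],
  ],
)

```text
clock: 11.08
tcp_pos: [612.9, 127.9, 82.4]
tcp_rot: [[0.778, 0.629, -0.0], [0.629, -0.778, -0.001], [-0.001, 0.001, -1.0]]
force: [-5.2, -3.9, 4.7]
finger_gap: 13.0
```

```bash
python3 st.py
```

```text
t 11.08 p [612.9 127.9  82.4] yaw 38.95 F [-5.22 -3.86  4.69] M [-0.686  1.005  0.023] gap 13.0 q [-0.21  0.88 -0.12  1.67  0.17  0.6  -1.33]
```

Call:
step_arm(
  plan=[
    [0, 0, 0, 0, 0, 0, -0.05],
    [0, 0, 0, 0, 0, 0, -0.05],
  ],
)

```text
clock: 11.25
tcp_pos: [612.8, 127.9, 82.5]
tcp_rot: [[0.808, 0.589, -0.0], [0.589, -0.808, -0.001], [-0.001, 0.001, -1.0]]
force: [-4.3, -2.6, 5.6]
finger_gap: 13.1
```

```bash
python3 st.py
```

```text
t 11.25 p [612.8 127.9  82.5] yaw 36.09 F [-4.32 -2.64  5.64] M [-0.666  1.025  0.044] gap 13.1 q [-0.22  0.88 -0.11  1.67  0.16  0.59 -1.36]
```

Call:
step_arm(
  plan=[
    [0, 0, 0, 0, 0, 0, -0.05],
    [0, 0, 0, 0, 0, 0, -0.05],
  ],
)

```text
clock: 11.42
tcp_pos: [612.8, 127.9, 82.4]
tcp_rot: [[0.836, 0.548, -0.001], [0.548, -0.836, -0.001], [-0.001, 0.001, -1.0]]
force: [-4.7, -2.5, 5.4]
finger_gap: 13.2
```

```bash
python3 st.py
```

```text
t 11.42 p [612.8 127.9  82.4] yaw 33.23 F [-4.73 -2.52  5.39] M [-0.702  1.018 -0.052] gap 13.2 q [-0.23  0.88 -0.1   1.67  0.14  0.59 -1.39]
```

Call:
step_arm(
  plan=[
    [0, 0, 0, 0, 0, 0, -0.05],
    [0, 0, 0, 0, 0, 0, -0.05],
  ],
)

```text
clock: 11.58
tcp_pos: [612.7, 128.0, 82.4]
tcp_rot: [[0.863, 0.506, -0.001], [0.506, -0.863, -0.001], [-0.001, 0.001, -1.0]]
force: [-5.6, -3.4, 5.7]
finger_gap: 13.2
```

```bash
python3 st.py
```

```text
t 11.58 p [612.7 128.   82.4] yaw 30.37 F [-5.65 -3.41  5.7 ] M [-0.722  1.017 -0.009] gap 13.2 q [-0.23  0.88 -0.09  1.68  0.12  0.59 -1.43]
```

20° in and still loose; continuing.

Call:
step_arm(
  plan=[
    [0, 0, 0, 0, 0, 0, -0.05],
    [0, 0, 0, 0, 0, 0, -0.05],
  ],
)

```text
clock: 11.75
tcp_pos: [612.7, 128.0, 82.4]
tcp_rot: [[0.887, 0.462, -0.001], [0.462, -0.887, -0.001], [-0.001, 0.001, -1.0]]
force: [-4.8, -2.0, 5.6]
finger_gap: 13.3
```

```bash
python3 st.py
```

```text
t 11.75 p [612.7 128.   82.4] yaw 27.5 F [-4.85 -2.    5.63] M [-0.673  1.104  0.01 ] gap 13.3 q [-0.24  0.88 -0.07  1.68  0.1   0.59 -1.46]
```

Call:
step_arm(
  plan=[
    [0, 0, 0, 0, 0, 0, -0.05],
    [0, 0, 0, 0, 0, 0, -0.05],
  ],
)

```text
clock: 11.92
tcp_pos: [612.7, 128.0, 82.4]
tcp_rot: [[0.909, 0.417, -0.001], [0.417, -0.909, -0.001], [-0.001, 0.001, -1.0]]
force: [-5.3, -2.6, 5.8]
finger_gap: 13.1
```

```bash
python3 st.py
```

```text
t 11.92 p [612.7 128.   82.4] yaw 24.64 F [-5.27 -2.56  5.83] M [-0.685  1.092 -0.022] gap 13.1 q [-0.25  0.88 -0.06  1.68  0.08  0.59 -1.5 ]
```

Call:
step_arm(
  plan=[
    [0, 0, 0, 0, 0, 0, -0.05],
    [0, 0, 0, 0, 0, 0, -0.05],
  ],
)

```text
clock: 12.08
tcp_pos: [612.6, 128.0, 82.4]
tcp_rot: [[0.929, 0.371, -0.001], [0.371, -0.929, -0.001], [-0.001, 0.001, -1.0]]
force: [-5.6, -3.2, 5.5]
finger_gap: 13.5
```

```bash
python3 st.py
```

```text
t 12.08 p [612.6 128.   82.4] yaw 21.78 F [-5.65 -3.19  5.49] M [-0.679  1.119  0.036] gap 13.5 q [-0.25  0.88 -0.05  1.68  0.07  0.58 -1.53]
```

Call:
step_arm(
  plan=[
    [0, 0, 0, 0, 0, 0, -0.05],
    [0, 0, 0, 0, 0, 0, -0.05],
  ],
)

```text
clock: 12.25
tcp_pos: [612.6, 128.1, 82.4]
tcp_rot: [[0.946, 0.324, -0.001], [0.324, -0.946, -0.001], [-0.001, 0.001, -1.0]]
force: [-4.6, -2.6, 5.7]
finger_gap: 13.1
```

```bash
python3 st.py
```

```text
t 12.25 p [612.6 128.1  82.4] yaw 18.91 F [-4.63 -2.61  5.75] M [-0.65   1.108  0.013] gap 13.1 q [-0.26  0.88 -0.03  1.68  0.05  0.58 -1.56]
```

Call:
step_arm(
  plan=[
    [0, 0, 0, 0, 0, 0, -0.05],
    [0, 0, 0, 0, 0, 0, -0.05],
  ],
)

```text
clock: 12.42
tcp_pos: [612.6, 128.1, 82.4]
tcp_rot: [[0.961, 0.277, -0.001], [0.277, -0.961, -0.001], [-0.001, 0.001, -1.0]]
force: [-5.2, -3.6, 6.1]
finger_gap: 12.7
```

```bash
python3 st.py
```

```text
t 12.42 p [612.6 128.1  82.4] yaw 16.05 F [-5.19 -3.57  6.06] M [-0.683  1.13  -0.08 ] gap 12.7 q [-0.27  0.88 -0.02  1.68  0.03  0.58 -1.6 ]
```

Call:
step_arm(
  plan=[
    [0, 0, 0, 0, 0, 0, -0.05],
    [0, 0, 0, 0, 0, 0, -0.05],
  ],
)

```text
clock: 12.58
tcp_pos: [612.6, 128.2, 82.4]
tcp_rot: [[0.974, 0.228, -0.001], [0.228, -0.974, -0.001], [-0.001, 0.001, -1.0]]
force: [-5.5, -2.2, 5.7]
finger_gap: 13.2
```

```bash
python3 st.py
```

```text
t 12.58 p [612.6 128.2  82.4] yaw 13.19 F [-5.52 -2.17  5.67] M [-0.653  1.153  0.026] gap 13.2 q [-0.28  0.88 -0.01  1.68  0.01  0.58 -1.63]
```

Call:
step_arm(
  plan=[
    [0, 0, 0, 0, 0, 0, -0.05],
    [0, 0, 0, 0, 0, 0, -0.05],
  ],
)

```text
clock: 12.75
tcp_pos: [612.5, 128.2, 82.4]
tcp_rot: [[0.984, 0.179, -0.001], [0.179, -0.984, -0.001], [-0.001, 0.001, -1.0]]
force: [-5.4, -2.3, 6.6]
finger_gap: 13.1
```

```bash
python3 st.py
```

```text
t 12.75 p [612.5 128.2  82.4] yaw 10.33 F [-5.41 -2.33  6.57] M [-0.618  1.111 -0.005] gap 13.1 q [-0.28  0.88  0.01  1.68 -0.01  0.58 -1.66]
```

Call:
step_arm(
  plan=[
    [0, 0, 0, 0, 0, 0, -0.05],
    [0, 0, 0, 0, 0, 0, -0.05],
  ],
)

```text
clock: 12.92
tcp_pos: [612.5, 128.3, 82.4]
tcp_rot: [[0.991, 0.13, -0.001], [0.13, -0.991, -0.001], [-0.001, 0.001, -1.0]]
force: [-6.2, -2.6, 5.7]
finger_gap: 13.4
```

```bash
python3 st.py
```

```text
t 12.92 p [612.5 128.3  82.4] yaw 7.49 F [-6.2  -2.65  5.74] M [-0.619  1.219  0.176] gap 13.4 q [-0.29  0.88  0.02  1.68 -0.02  0.58 -1.7 ]
```

Call:
step_arm(
  plan=[
    [0, 0, 0, 0, 0, 0, -0.025],
    [0, 0, 0, 0, 0, 0, -0.025],
  ],
)

```text
clock: 13.08
tcp_pos: [612.5, 128.3, 82.4]
tcp_rot: [[0.994, 0.107, -0.001], [0.107, -0.994, -0.001], [-0.001, 0.001, -1.0]]
force: [-4.7, -2.4, 5.9]
finger_gap: 13.0
```

```bash
python3 st.py
```

```text
t 13.08 p [612.5 128.3  82.4] yaw 6.14 F [-4.7  -2.37  5.89] M [-0.659  1.138  0.237] gap 13.0 q [-0.29  0.88  0.02  1.68 -0.03  0.58 -1.71]
```

Call:
step_arm(
  plan=[
    [0, 0, 0, 0, 0, 0, -0.1],
    [0, 0, 0, 0, 0, 0, -0.2],
    [0, 0, 0, 0, 0, 0, -0.3],
    [0, 0, 0, 0, 0, 0, -0.4],
    [0, 0, 0, 0, 0, 0, -0.4],
  ],
)

```text
clock: 13.5
tcp_pos: [612.5, 128.7, 82.4]
tcp_rot: [[0.957, -0.291, -0.001], [-0.291, -0.957, -0.001], [-0.001, 0.001, -1.0]]
force: [-5.5, -2.2, 5.8]
finger_gap: 13.2
```

```bash
python3 st.py
```

```text
t 13.5 p [612.5 128.7  82.4] yaw -16.91 F [-5.53 -2.17  5.76] M [-0.606  1.271  0.269] gap 13.2 q [-0.35  0.89  0.13  1.68 -0.18  0.58 -1.98]
```

Call:
step_arm(
  plan=[
    [0, 0, 0, 0, 0, 0, -0.08],
    [0, 0, 0, 0, 0, 0, -0.136],
    [0, 0, 0, 0, 0, 0, -0.136],
    [0, 0, 0, 0, 0, 0, -0.136],
  ],
)

```text
clock: 13.83
tcp_pos: [612.5, 128.8, 82.4]
tcp_rot: [[0.91, -0.414, -0.001], [-0.414, -0.91, -0.0], [-0.001, 0.001, -1.0]]
force: [-5.3, -1.3, 6.7]
finger_gap: 13.0
```

```bash
python3 st.py
```

```text
t 13.83 p [612.5 128.8  82.4] yaw -24.47 F [-5.34 -1.33  6.65] M [-0.439  1.233  0.305] gap 13.0 q [-0.37  0.89  0.16  1.68 -0.23  0.59 -2.07]
```

Call:
step_arm(
  plan=[
    [0.5, 0, 0, 0, 0, 0, 0],
    [0.5, 0, 0, 0, 0, 0, 0],
    [0.5, 0, 0, 0, 0, 0, 0],
    [0.5, 0, 0, 38, 0, 0, 0],
    [0.5, 0, 0, 76, 0, 0, 0],
  ],
)

```text
clock: 14.25
tcp_pos: [612.0, 128.7, 156.3]
tcp_rot: [[0.909, -0.417, -0.004], [-0.417, -0.909, -0.001], [-0.003, 0.002, -1.0]]
force: [0.8, 0.2, 0.4]
finger_gap: 43.1
```

Call:
step_arm(
  plan=[
    [0.5, 2, -7, 12, 0, 0, 0.12],
    [0.5, 5, -18, 12, 0, 0, 0.24],
    [0.5, 8, -28, 12, 0, 0, 0.36],
    [0.5, 11, -40, 12, 0, 0, 0.48],
    [0.5, 14, -50, 12, 0, 0, 0.6],
  ],
)

```text
clock: 14.67
tcp_pos: [628.3, 78.0, 170.0]
tcp_rot: [[0.985, 0.174, 0.002], [0.174, -0.985, 0.0], [0.002, 0.0, -1.0]]
force: [-0.1, 0.1, 0.4]
finger_gap: 42.4
```

Call:
step_arm(
  plan=[
    [0.5, 3, -10, 0, 0, 0, 0.12],
    [0.5, 6, -20, 0, 0, 0, 0.24],
    [0.5, 9, -30, 0, 0, 0, 0.36],
    [0.5, 11, -40, 0, 0, 0, 0.48],
    [0.5, 14, -50, 0, 0, 0, 0.6],
  ],
)

```text
clock: 15.08
tcp_pos: [642.1, 28.2, 169.8]
tcp_rot: [[0.714, 0.7, 0.002], [0.7, -0.714, 0.0], [0.002, 0.001, -1.0]]
force: [0.2, -0.8, -0.1]
finger_gap: 42.8
```

Call:
step_arm(
  plan=[
    [0.5, 3, -10, 0, 0, 0, 0.12],
    [0.5, 6, -20, 0, 0, 0, 0.24],
    [0.5, 9, -30, 0, 0, 0, 0.36],
    [0.5, 11, -40, 0, 0, 0, 0.48],
    [0.5, 12, -44.7, 0, 0, 0, 0.6],
  ],
)

```text
clock: 15.5
tcp_pos: [654.4, -18.3, 169.7]
tcp_rot: [[0.197, 0.98, 0.002], [0.98, -0.197, -0.001], [-0.001, 0.002, -1.0]]
force: [0.0, -0.5, -1.3]
finger_gap: 42.7
```

Call:
step_arm(
  plan=[
    [0.5, 0, 0, 0, 0, 0, 0.12],
    [0.5, 0, 0, 0, 0, 0, 0.24],
    [0.5, 0, 0, 0, 0, 0, 0.36],
    [0.5, 0, 0, 0, 0, 0, 0.48],
    [0.5, 0, 0, 0, 0, 0, 0.6],
  ],
)

```text
clock: 15.92
tcp_pos: [654.1, -16.3, 169.8]
tcp_rot: [[-0.393, 0.92, 0.002], [0.92, 0.393, 0.0], [-0.0, 0.002, -1.0]]
force: [0.2, 0.2, 0.3]
finger_gap: 42.6
```

Call:
step_arm(
  plan=[
    [0.5, 0, 0, 0, 0, 0, 0.12],
    [0.5, 0, 0, 0, 0, 0, 0.24],
    [0.5, 0, 0, 0, 0, 0, 0.36],
    [0.5, 0, 0, 0, 0, 0, 0.48],
    [0.5, 0, 0, 0, 0, 0, 0.6],
  ],
)

```text
clock: 16.33
tcp_pos: [654.1, -16.3, 169.7]
tcp_rot: [[-0.843, 0.537, 0.002], [0.537, 0.843, 0.0], [-0.001, 0.001, -1.0]]
force: [-0.2, 0.8, -0.4]
finger_gap: 42.4
```

```bash
python3 st.py; python3 -c "
from wfit import *
wfit(653,-16,-31.8)"; python3 st.py
```

```text
t 16.33 p [654.1 -16.3 169.7] yaw 147.5 F [-0.21  0.75 -0.44] M [-0.007  0.012  0.005] gap 42.4 q [ 0.29  0.87 -0.66  1.52  0.61  0.97  0.45]
wfit [654.  -17.6] -32.5 0.179
t 16.38 p [654.  -16.5 169.5] yaw 147.77 F [ 0.69  0.61 -0.02] M [-0.033  0.012  0.036] gap 42.7 q [ 0.29  0.87 -0.66  1.52  0.61  0.97  0.46]
```

Call:
step_arm(
  plan=[
    [0.5, 0, 0, -30, 0, 0, 0],
    [0.5, -0.5, -0.3, -60, 0, 0, 0],
    [0.5, -0.5, -0.3, -88, 0, 0, 0],
    [0.4, -0.5, -0.3, -88, 0, 0, 0],
    [0, -0.5, -0.3, -88, 0, 0, 0],
  ],
)

```text
clock: 16.8
tcp_pos: [652.2, -16.6, 80.6]
tcp_rot: [[-0.84, 0.543, -0.002], [0.543, 0.84, -0.0], [0.002, -0.001, -1.0]]
force: [0.3, 0.1, 0.4]
finger_gap: 23.2
```

Call:
step_arm(
  plan=[
    [0, 0, 0, 0, 0, 0, 0],
    [0, 0, 0, 0, 0, 0, 0],
    [0, 0, 0, 0, 0, 0, 0],
    [0, 0, 0, 0, 0, 0, 0],
  ],
)

```text
clock: 17.13
tcp_pos: [653.8, -16.1, 82.9]
tcp_rot: [[-0.84, 0.542, 0.003], [0.542, 0.84, 0.001], [-0.002, 0.002, -1.0]]
force: [1.1, 0.8, -2.1]
finger_gap: 12.9
```

```bash
python3 st.py
```

```text
t 17.13 p [653.8 -16.1  82.9] yaw 147.17 F [ 1.08  0.82 -2.06] M [ 0.112 -0.176 -0.002] gap 12.9 q [ 0.26  0.97 -0.6   1.57  0.69  0.82  0.38]
```

Call:
step_arm(
  plan=[
    [0, 0, 0, 0, 0, 0, -0.05],
    [0, 0, 0, 0, 0, 0, -0.05],
  ],
)

```text
clock: 17.3
tcp_pos: [653.8, -16.1, 82.8]
tcp_rot: [[-0.811, 0.584, 0.003], [0.584, 0.811, 0.001], [-0.002, 0.002, -1.0]]
force: [0.5, 0.3, -0.3]
finger_gap: 13.4
```

```bash
python3 st.py
```

```text
t 17.3 p [653.8 -16.1  82.8] yaw 144.24 F [ 0.55  0.34 -0.32] M [ 0.095 -0.14  -0.014] gap 13.4 q [ 0.25  0.97 -0.58  1.57  0.68  0.81  0.34]
```

Call:
step_arm(
  plan=[
    [0, 0, 0, 0, 0, 0, -0.05],
    [0, 0, 0, 0, 0, 0, -0.05],
  ],
)

```text
clock: 17.47
tcp_pos: [653.8, -16.1, 82.8]
tcp_rot: [[-0.782, 0.623, 0.003], [0.623, 0.782, 0.0], [-0.002, 0.002, -1.0]]
force: [0.6, 0.1, 1.8]
finger_gap: 13.2
```

```bash
python3 st.py
```

```text
t 17.47 p [653.8 -16.1  82.8] yaw 141.44 F [0.62 0.07 1.75] M [ 0.129 -0.095 -0.004] gap 13.2 q [ 0.25  0.97 -0.57  1.57  0.67  0.8   0.3 ]
```

Call:
step_arm(
  plan=[
    [0, 0, 0, 0, 0, 0, -0.05],
    [0, 0, 0, 0, 0, 0, -0.05],
  ],
)

```text
clock: 17.63
tcp_pos: [653.8, -16.1, 82.8]
tcp_rot: [[-0.75, 0.661, 0.003], [0.661, 0.75, 0.0], [-0.002, 0.002, -1.0]]
force: [-0.4, 0.4, 3.8]
finger_gap: 13.1
```

```bash
python3 st.py
```

```text
t 17.63 p [653.8 -16.1  82.8] yaw 138.62 F [-0.43  0.37  3.8 ] M [ 0.102 -0.183  0.006] gap 13.1 q [ 0.24  0.96 -0.56  1.57  0.66  0.8   0.26]
```

Call:
step_arm(
  plan=[
    [0, 0, 0, 0, 0, 0, -0.05],
    [0, 0, 0, 0, 0, 0, -0.05],
  ],
)

```text
clock: 17.8
tcp_pos: [653.8, -16.1, 82.7]
tcp_rot: [[-0.717, 0.697, 0.003], [0.697, 0.717, 0.0], [-0.002, 0.002, -1.0]]
force: [0.2, 0.3, 5.1]
finger_gap: 13.4
```

```bash
python3 st.py
```

```text
t 17.8 p [653.8 -16.1  82.7] yaw 135.78 F [0.24 0.26 5.15] M [ 0.079 -0.103  0.002] gap 13.4 q [ 0.24  0.96 -0.55  1.57  0.64  0.79  0.22]
```

Call:
step_arm(
  plan=[
    [0, 0, 0, 0, 0, 0, -0.05],
    [0, 0, 0, 0, 0, 0, -0.05],
  ],
)

```text
clock: 17.97
tcp_pos: [653.7, -16.1, 82.7]
tcp_rot: [[-0.681, 0.732, 0.002], [0.732, 0.681, 0.0], [-0.001, 0.002, -1.0]]
force: [1.2, 0.7, 5.8]
finger_gap: 13.3
```

```bash
python3 st.py
```

```text
t 17.97 p [653.7 -16.1  82.7] yaw 132.94 F [1.24 0.7  5.8 ] M [ 0.069 -0.118  0.025] gap 13.3 q [ 0.23  0.96 -0.54  1.57  0.63  0.79  0.18]
```

Call:
step_arm(
  plan=[
    [0, 0, 0, 0, 0, 0, -0.05],
    [0, 0, 0, 0, 0, 0, -0.05],
  ],
)

```text
clock: 18.13
tcp_pos: [653.8, -16.1, 82.7]
tcp_rot: [[-0.644, 0.765, 0.003], [0.765, 0.644, 0.0], [-0.001, 0.002, -1.0]]
force: [-0.4, -0.3, 6.5]
finger_gap: 12.6
```

```bash
python3 st.py
```

```text
t 18.13 p [653.8 -16.1  82.7] yaw 130.07 F [-0.44 -0.26  6.48] M [ 0.106 -0.101 -0.061] gap 12.6 q [ 0.23  0.96 -0.52  1.57  0.62  0.78  0.14]
```

Call:
step_arm(
  plan=[
    [0, 0, 0, 0, 0, 0, -0.05],
    [0, 0, 0, 0, 0, 0, -0.05],
  ],
)

```text
clock: 18.3
tcp_pos: [653.7, -16.1, 82.7]
tcp_rot: [[-0.605, 0.796, 0.002], [0.796, 0.605, 0.0], [-0.001, 0.002, -1.0]]
force: [-0.0, 0.9, 6.4]
finger_gap: 12.9
```

```bash
python3 st.py
```

```text
t 18.3 p [653.7 -16.1  82.7] yaw 127.21 F [-0.03  0.88  6.37] M [ 0.056 -0.1   -0.084] gap 12.9 q [ 0.22  0.95 -0.51  1.57  0.61  0.77  0.1 ]
```

Call:
step_arm(
  plan=[
    [0, 0, 0, 0, 0, 0, -0.05],
    [0, 0, 0, 0, 0, 0, -0.05],
  ],
)

```text
clock: 18.47
tcp_pos: [653.7, -16.1, 82.7]
tcp_rot: [[-0.564, 0.826, 0.002], [0.826, 0.564, 0.0], [-0.001, 0.002, -1.0]]
force: [0.1, 0.0, 5.8]
finger_gap: 13.1
```

```bash
python3 st.py
```

```text
t 18.47 p [653.7 -16.1  82.7] yaw 124.34 F [0.15 0.05 5.8 ] M [ 0.095 -0.072 -0.035] gap 13.1 q [ 0.21  0.95 -0.5   1.57  0.59  0.77  0.06]
```

Call:
step_arm(
  plan=[
    [0, 0, 0, 0, 0, 0, -0.05],
    [0, 0, 0, 0, 0, 0, -0.05],
  ],
)

```text
clock: 18.63
tcp_pos: [653.7, -16.2, 82.7]
tcp_rot: [[-0.522, 0.853, 0.002], [0.853, 0.522, 0.0], [-0.001, 0.002, -1.0]]
force: [0.7, 0.7, 6.6]
finger_gap: 13.1
```

```bash
python3 st.py
```

```text
t 18.63 p [653.7 -16.2  82.7] yaw 121.48 F [0.7  0.74 6.57] M [ 0.088 -0.085  0.014] gap 13.1 q [ 0.21  0.95 -0.49  1.57  0.58  0.76  0.02]
```

Call:
step_arm(
  plan=[
    [0, 0, 0, 0, 0, 0, -0.05],
    [0, 0, 0, 0, 0, 0, -0.05],
  ],
)

```text
clock: 18.8
tcp_pos: [653.7, -16.1, 82.7]
tcp_rot: [[-0.479, 0.878, 0.002], [0.878, 0.479, 0.0], [-0.001, 0.002, -1.0]]
force: [0.7, 1.1, 6.6]
finger_gap: 12.7
```

```bash
python3 st.py
```

```text
t 18.8 p [653.7 -16.1  82.7] yaw 118.62 F [0.73 1.11 6.64] M [ 0.115 -0.042  0.032] gap 12.7 q [ 0.2   0.95 -0.47  1.57  0.57  0.76 -0.02]
```

Call:
step_arm(
  plan=[
    [0, 0, 0, 0, 0, 0, -0.05],
    [0, 0, 0, 0, 0, 0, -0.05],
  ],
)

```text
clock: 18.97
tcp_pos: [653.7, -16.2, 82.7]
tcp_rot: [[-0.435, 0.901, 0.002], [0.901, 0.435, 0.0], [-0.001, 0.002, -1.0]]
force: [0.8, 0.1, 6.1]
finger_gap: 13.4
```

```bash
python3 st.py
```

```text
t 18.97 p [653.7 -16.2  82.7] yaw 115.76 F [0.81 0.06 6.08] M [ 0.078 -0.005  0.021] gap 13.4 q [ 0.19  0.94 -0.46  1.57  0.55  0.75 -0.06]
```

Call:
step_arm(
  plan=[
    [0, 0, 0, 0, 0, 0, -0.05],
    [0, 0, 0, 0, 0, 0, -0.05],
  ],
)

```text
clock: 19.13
tcp_pos: [653.7, -16.2, 82.7]
tcp_rot: [[-0.389, 0.921, 0.002], [0.921, 0.389, 0.0], [-0.001, 0.002, -1.0]]
force: [-0.1, 0.2, 5.4]
finger_gap: 13.3
```

```bash
python3 st.py
```

```text
t 19.13 p [653.7 -16.2  82.7] yaw 112.89 F [-0.11  0.21  5.35] M [ 0.124 -0.033 -0.02 ] gap 13.3 q [ 0.19  0.94 -0.45  1.57  0.54  0.75 -0.1 ]
```

Call:
step_arm(
  plan=[
    [0, 0, 0, 0, 0, 0, -0.05],
    [0, 0, 0, 0, 0, 0, -0.05],
  ],
)

```text
clock: 19.3
tcp_pos: [653.7, -16.1, 82.7]
tcp_rot: [[-0.342, 0.94, 0.002], [0.94, 0.342, 0.0], [-0.001, 0.002, -1.0]]
force: [-0.2, -0.3, 7.0]
finger_gap: 13.3
```

```bash
python3 st.py
```

```text
t 19.3 p [653.7 -16.1  82.7] yaw 110.03 F [-0.19 -0.29  7.04] M [ 0.072 -0.04  -0.014] gap 13.3 q [ 0.18  0.94 -0.43  1.58  0.53  0.74 -0.14]
```

Call:
step_arm(
  plan=[
    [0, 0, 0, 0, 0, 0, -0.05],
    [0, 0, 0, 0, 0, 0, -0.05],
  ],
)

```text
clock: 19.47
tcp_pos: [653.7, -16.2, 82.7]
tcp_rot: [[-0.295, 0.955, 0.002], [0.955, 0.295, 0.0], [-0.0, 0.002, -1.0]]
force: [0.8, 0.3, 7.0]
finger_gap: 13.0
```

```bash
python3 st.py
```

```text
t 19.47 p [653.7 -16.2  82.7] yaw 107.16 F [0.75 0.34 6.95] M [ 0.127 -0.056  0.031] gap 13.0 q [ 0.17  0.94 -0.42  1.58  0.51  0.74 -0.18]
```

Call:
step_arm(
  plan=[
    [0, 0, 0, 0, 0, 0, -0.05],
    [0, 0, 0, 0, 0, 0, -0.05],
  ],
)

```text
clock: 19.63
tcp_pos: [653.7, -16.2, 82.7]
tcp_rot: [[-0.247, 0.969, 0.002], [0.969, 0.247, 0.0], [-0.0, 0.002, -1.0]]
force: [0.3, 0.2, 5.8]
finger_gap: 13.1
```

```bash
python3 st.py
```

```text
t 19.63 p [653.7 -16.2  82.7] yaw 104.3 F [0.26 0.21 5.81] M [ 0.028 -0.021 -0.001] gap 13.1 q [ 0.17  0.94 -0.41  1.58  0.5   0.73 -0.22]
```

Call:
step_arm(
  plan=[
    [0, 0, 0, 0, 0, 0, -0.05],
    [0, 0, 0, 0, 0, 0, -0.05],
  ],
)

```text
clock: 19.8
tcp_pos: [653.7, -16.1, 82.7]
tcp_rot: [[-0.198, 0.98, 0.002], [0.98, 0.198, 0.0], [-0.0, 0.002, -1.0]]
force: [0.4, 0.1, 6.2]
finger_gap: 13.0
```

```bash
python3 st.py
```

```text
t 19.8 p [653.7 -16.1  82.7] yaw 101.43 F [0.38 0.14 6.21] M [ 0.07  -0.049  0.004] gap 13.0 q [ 0.16  0.93 -0.4   1.58  0.48  0.73 -0.26]
```

Call:
step_arm(
  plan=[
    [0, 0, 0, 0, 0, 0, -0.05],
    [0, 0, 0, 0, 0, 0, -0.05],
  ],
)

```text
clock: 19.97
tcp_pos: [653.7, -16.2, 82.7]
tcp_rot: [[-0.15, 0.989, 0.002], [0.989, 0.15, 0.0], [-0.0, 0.002, -1.0]]
force: [-0.2, 0.2, 6.6]
finger_gap: 13.3
```

```bash
python3 st.py
```

```text
t 19.97 p [653.7 -16.2  82.7] yaw 98.61 F [-0.21  0.19  6.63] M [ 0.037 -0.003  0.23 ] gap 13.3 q [ 0.15  0.93 -0.38  1.58  0.47  0.72 -0.29]
```

Call:
step_arm(
  plan=[
    [0, 0, 0, 0, 0, 0, -0.05],
    [0, 0, 0, 0, 0, 0, -0.05],
  ],
)

```text
clock: 20.13
tcp_pos: [653.6, -16.2, 82.7]
tcp_rot: [[-0.101, 0.995, 0.002], [0.995, 0.101, -0.0], [-0.0, 0.002, -1.0]]
force: [0.9, -0.1, 6.2]
finger_gap: 13.0
```

```bash
python3 st.py
```

```text
t 20.13 p [653.6 -16.2  82.7] yaw 95.78 F [ 0.91 -0.1   6.2 ] M [ 0.042 -0.017  0.341] gap 13.0 q [ 0.15  0.93 -0.37  1.58  0.46  0.72 -0.33]
```

Call:
step_arm(
  plan=[
    [0, 0, 0, 0, 0, 0, -0.05],
    [0, 0, 0, 0, 0, 0, -0.05],
  ],
)

```text
clock: 20.3
tcp_pos: [653.6, -16.2, 82.7]
tcp_rot: [[-0.051, 0.999, 0.002], [0.999, 0.051, -0.0], [-0.0, 0.002, -1.0]]
force: [-0.0, -0.8, 6.8]
finger_gap: 12.8
```

```bash
python3 st.py
```

```text
t 20.3 p [653.6 -16.2  82.7] yaw 92.91 F [-0.02 -0.79  6.81] M [0.094 0.005 0.304] gap 12.8 q [ 0.14  0.93 -0.36  1.58  0.44  0.71 -0.37]
```

Call:
step_arm(
  plan=[
    [0, 0, 0, 0, 0, 0, -0.05],
    [0, 0, 0, 0, 0, 0, -0.05],
  ],
)

```text
clock: 20.47
tcp_pos: [653.7, -16.2, 82.7]
tcp_rot: [[-0.001, 1.0, 0.002], [1.0, 0.001, -0.0], [-0.0, 0.002, -1.0]]
force: [0.3, 0.1, 6.6]
finger_gap: 13.0
```

```bash
python3 st.py
```

```text
t 20.47 p [653.7 -16.2  82.7] yaw 90.05 F [0.35 0.07 6.63] M [ 0.031 -0.006  0.281] gap 13.0 q [ 0.13  0.93 -0.34  1.58  0.43  0.71 -0.41]
```

Call:
step_arm(
  plan=[
    [0, 0, 0, 0, 0, 0, -0.05],
    [0, 0, 0, 0, 0, 0, -0.05],
  ],
)

```text
clock: 20.63
tcp_pos: [653.6, -16.2, 82.7]
tcp_rot: [[0.049, 0.999, 0.002], [0.999, -0.049, -0.0], [0.0, 0.002, -1.0]]
force: [0.6, -0.0, 6.6]
finger_gap: 13.1
```

```bash
python3 st.py
```

```text
t 20.63 p [653.6 -16.2  82.7] yaw 87.19 F [ 0.59 -0.    6.62] M [ 0.083 -0.028  0.316] gap 13.1 q [ 0.13  0.93 -0.33  1.58  0.41  0.7  -0.44]
```

Call:
step_arm(
  plan=[
    [0, 0, 0, 0, 0, 0, -0.1],
    [0, 0, 0, 0, 0, 0, -0.2],
    [0, 0, 0, 0, 0, 0, -0.3],
    [0, 0, 0, 0, 0, 0, -0.349],
    [0, 0, 0, 0, 0, 0, -0.349],
  ],
)

```text
clock: 21.05
tcp_pos: [653.6, -16.2, 82.7]
tcp_rot: [[0.388, 0.922, 0.002], [0.922, -0.388, -0.0], [0.0, 0.002, -1.0]]
force: [-0.1, -0.3, 6.6]
finger_gap: 13.1
```

```bash
python3 st.py
```

```text
t 21.05 p [653.6 -16.2  82.7] yaw 67.18 F [-0.14 -0.27  6.65] M [0.059 0.042 0.342] gap 13.1 q [ 0.08  0.92 -0.24  1.58  0.3   0.68 -0.7 ]
```

Call:
step_arm(
  plan=[
    [0.5, 0, 0, 0, 0, 0, 0],
    [0.5, 0, 0, 0, 0, 0, 0],
    [0.5, 0, 0, 0, 0, 0, 0],
    [0.5, 0, 0, 38, 0, 0, 0],
    [0.5, 0, 0, 76, 0, 0, 0],
  ],
)

```text
clock: 21.47
tcp_pos: [650.0, -16.9, 155.3]
tcp_rot: [[0.389, 0.921, -0.008], [0.921, -0.389, -0.0], [-0.003, -0.007, -1.0]]
force: [-0.1, -0.3, -0.0]
finger_gap: 42.7
```

Call:
step_arm(
  plan=[
    [0.5, -13, 7, 12, 0, 0, 0.12],
    [0.5, -26, 14, 12, 0, 0, 0.24],
    [0.5, -39, 22, 12, 0, 0, 0.36],
    [0.5, -53, 30, 12, 0, 0, 0.48],
    [0.5, -67, 38, 12, 0, 0, 0.6],
  ],
)

```text
clock: 21.88
tcp_pos: [584.6, 21.5, 169.3]
tcp_rot: [[-0.204, 0.979, -0.001], [0.979, 0.204, -0.0], [-0.0, -0.001, -1.0]]
force: [-0.2, 0.3, -0.6]
finger_gap: 42.7
```

Call:
step_arm(
  plan=[
    [0.5, -14, 8, 0, 0, 0, 0.12],
    [0.5, -28, 16, 0, 0, 0, 0.24],
    [0.5, -42, 24, 0, 0, 0, 0.36],
    [0.5, -56, 32, 0, 0, 0, 0.48],
    [0.5, -70, 40, 0, 0, 0, 0.6],
  ],
)

```text
clock: 22.3
tcp_pos: [514.7, 61.5, 169.3]
tcp_rot: [[-0.721, 0.693, -0.001], [0.693, 0.721, -0.0], [0.0, -0.001, -1.0]]
force: [0.3, 0.7, 0.1]
finger_gap: 42.4
```

Call:
step_arm(
  plan=[
    [0.5, -16, 9, 0, 0, 0, 0.12],
    [0.5, -32, 18, 0, 0, 0, 0.24],
    [0.5, -48, 26.8, 0, 0, 0, 0.36],
    [0.5, -48, 26.8, 0, 0, 0, 0.484],
    [0.5, -48, 26.8, 0, 0, 0, 0.484],
  ],
)

```text
clock: 22.72
tcp_pos: [466.6, 88.5, 169.3]
tcp_rot: [[-0.96, 0.278, -0.001], [0.278, 0.96, -0.0], [0.001, -0.0, -1.0]]
force: [-0.1, -0.1, 0.1]
finger_gap: 42.6
```

```bash
python3 st.py; python3 -c "
from wfit import *
wfit(468.6,88.2,-16.3)"; python3 st.py
```

```text
t 22.72 p [466.6  88.5 169.3] yaw 163.84 F [-0.12 -0.07  0.1 ] M [-0.03   0.027  0.065] gap 42.6 q [ 0.15  0.68 -0.7   2.05  0.72  0.67  0.26]
wfit [469.5  86.6] -14.9 0.216
t 22.77 p [467.5  88.1 169.3] yaw 163.43 F [ 1.03 -0.64  0.61] M [ 0.015 -0.027 -0.034] gap 43.0 q [ 0.15  0.68 -0.7   2.05  0.71  0.67  0.25]
```

Call:
step_arm(
  plan=[
    [0.5, 0, 0, -30, 0, 0, 0],
    [0.5, 1, -0.3, -60, 0, 0, 0],
    [0.5, 1, -0.3, -88, 0, 0, 0],
    [0.4, 1, -0.3, -88, 0, 0, 0],
    [0, 1, -0.3, -88, 0, 0, 0],
  ],
)

```text
clock: 23.18
tcp_pos: [468.4, 87.5, 80.9]
tcp_rot: [[-0.958, 0.286, -0.002], [0.286, 0.958, -0.002], [0.002, -0.002, -1.0]]
force: [0.1, -0.6, 0.8]
finger_gap: 23.1
```

Call:
step_arm(
  plan=[
    [0, 0, 0, 0, 0, 0, 0],
    [0, 0, 0, 0, 0, 0, 0],
    [0, 0, 0, 0, 0, 0, 0],
    [0, 0, 0, 0, 0, 0, 0],
  ],
)

```text
clock: 23.52
tcp_pos: [469.3, 88.1, 82.3]
tcp_rot: [[-0.959, 0.285, 0.002], [0.285, 0.959, 0.001], [-0.001, 0.001, -1.0]]
force: [-0.1, 1.3, -3.2]
finger_gap: 13.2
```

```bash
python3 st.py
```

```text
t 23.52 p [469.3  88.1  82.3] yaw 163.47 F [-0.09  1.28 -3.25] M [ 0.084 -0.108  0.015] gap 13.2 q [ 0.03  0.81 -0.51  2.11  0.94  0.46  0.06]
```

Call:
step_arm(
  plan=[
    [0, 0, 0, 0, 0, 0, -0.05],
    [0, 0, 0, 0, 0, 0, -0.05],
  ],
)

```text
clock: 23.68
tcp_pos: [469.3, 88.1, 82.3]
tcp_rot: [[-0.943, 0.333, 0.002], [0.333, 0.943, 0.0], [-0.001, 0.001, -1.0]]
force: [0.3, -0.3, -1.9]
finger_gap: 12.8
```

```bash
python3 st.py
```

```text
t 23.68 p [469.3  88.1  82.3] yaw 160.55 F [ 0.32 -0.26 -1.86] M [ 0.058 -0.027  0.014] gap 12.8 q [ 0.02  0.81 -0.5   2.11  0.93  0.45  0.02]
```

Call:
step_arm(
  plan=[
    [0, 0, 0, 0, 0, 0, -0.05],
    [0, 0, 0, 0, 0, 0, -0.05],
  ],
)

```text
clock: 23.85
tcp_pos: [469.3, 88.1, 82.3]
tcp_rot: [[-0.926, 0.379, 0.002], [0.379, 0.926, 0.0], [-0.001, 0.001, -1.0]]
force: [0.8, -1.2, 0.3]
finger_gap: 12.9
```

```bash
python3 st.py
```

```text
t 23.85 p [469.3  88.1  82.3] yaw 157.76 F [ 0.78 -1.19  0.32] M [-0.045  0.015  0.055] gap 12.9 q [ 0.01  0.81 -0.49  2.11  0.91  0.44 -0.02]
```

Call:
step_arm(
  plan=[
    [0, 0, 0, 0, 0, 0, -0.05],
    [0, 0, 0, 0, 0, 0, -0.05],
  ],
)

```text
clock: 24.02
tcp_pos: [469.3, 88.1, 82.2]
tcp_rot: [[-0.906, 0.423, 0.002], [0.423, 0.906, 0.0], [-0.001, 0.001, -1.0]]
force: [-0.0, -0.1, 3.5]
finger_gap: 13.2
```

```bash
python3 st.py
```

```text
t 24.02 p [469.3  88.1  82.2] yaw 154.95 F [-0.02 -0.06  3.49] M [-0.105 -0.004 -0.01 ] gap 13.2 q [ 0.01  0.8  -0.47  2.12  0.9   0.43 -0.06]
```

Call:
step_arm(
  plan=[
    [0, 0, 0, 0, 0, 0, -0.05],
    [0, 0, 0, 0, 0, 0, -0.05],
  ],
)

```text
clock: 24.18
tcp_pos: [469.3, 88.1, 82.2]
tcp_rot: [[-0.884, 0.468, 0.002], [0.468, 0.884, -0.0], [-0.001, 0.001, -1.0]]
force: [-0.8, -0.1, 5.0]
finger_gap: 13.2
```

```bash
python3 st.py
```

```text
t 24.18 p [469.3  88.1  82.2] yaw 152.11 F [-0.83 -0.13  5.03] M [-0.128 -0.016  0.037] gap 13.2 q [-0.    0.8  -0.46  2.12  0.89  0.42 -0.09]
```

Call:
step_arm(
  plan=[
    [0, 0, 0, 0, 0, 0, -0.05],
    [0, 0, 0, 0, 0, 0, -0.05],
  ],
)

```text
clock: 24.35
tcp_pos: [469.3, 88.0, 82.2]
tcp_rot: [[-0.859, 0.511, 0.001], [0.511, 0.859, -0.0], [-0.001, 0.001, -1.0]]
force: [0.5, 0.0, 5.2]
finger_gap: 13.0
```

```bash
python3 st.py
```

```text
t 24.35 p [469.3  88.   82.2] yaw 149.26 F [0.52 0.05 5.15] M [-0.163 -0.015  0.049] gap 13.0 q [-0.01  0.8  -0.45  2.12  0.88  0.42 -0.13]
```

Call:
step_arm(
  plan=[
    [0, 0, 0, 0, 0, 0, -0.05],
    [0, 0, 0, 0, 0, 0, -0.05],
  ],
)

```text
clock: 24.52
tcp_pos: [469.2, 88.0, 82.2]
tcp_rot: [[-0.833, 0.554, 0.001], [0.554, 0.833, -0.0], [-0.001, 0.001, -1.0]]
force: [0.5, -0.2, 6.6]
finger_gap: 13.4
```

```bash
python3 st.py
```

```text
t 24.52 p [469.2  88.   82.2] yaw 146.39 F [ 0.54 -0.19  6.55] M [-0.182  0.066 -0.029] gap 13.4 q [-0.02  0.8  -0.43  2.12  0.86  0.41 -0.16]
```

Call:
step_arm(
  plan=[
    [0, 0, 0, 0, 0, 0, -0.05],
    [0, 0, 0, 0, 0, 0, -0.05],
  ],
)

```text
clock: 24.68
tcp_pos: [469.2, 88.0, 82.2]
tcp_rot: [[-0.804, 0.594, 0.001], [0.594, 0.804, -0.0], [-0.001, 0.001, -1.0]]
force: [-1.0, 0.3, 5.7]
finger_gap: 13.3
```

```bash
python3 st.py
```

```text
t 24.68 p [469.2  88.   82.2] yaw 143.52 F [-0.99  0.32  5.69] M [-0.172  0.004 -0.028] gap 13.3 q [-0.02  0.8  -0.42  2.12  0.85  0.4  -0.2 ]
```

Call:
step_arm(
  plan=[
    [0, 0, 0, 0, 0, 0, -0.05],
    [0, 0, 0, 0, 0, 0, -0.05],
  ],
)

```text
clock: 24.85
tcp_pos: [469.2, 88.0, 82.2]
tcp_rot: [[-0.773, 0.634, 0.001], [0.634, 0.773, -0.0], [-0.001, 0.001, -1.0]]
force: [-1.0, -1.2, 5.3]
finger_gap: 13.2
```

```bash
python3 st.py
```

```text
t 24.85 p [469.2  88.   82.2] yaw 140.66 F [-0.95 -1.24  5.3 ] M [-0.176  0.064 -0.02 ] gap 13.2 q [-0.03  0.79 -0.41  2.12  0.83  0.39 -0.24]
```

Call:
step_arm(
  plan=[
    [0, 0, 0, 0, 0, 0, -0.05],
    [0, 0, 0, 0, 0, 0, -0.05],
  ],
)

```text
clock: 25.02
tcp_pos: [469.2, 88.0, 82.2]
tcp_rot: [[-0.741, 0.672, 0.001], [0.672, 0.741, -0.0], [-0.001, 0.001, -1.0]]
force: [0.8, -1.3, 6.1]
finger_gap: 13.1
```

```bash
python3 st.py
```

```text
t 25.02 p [469.2  88.   82.2] yaw 137.79 F [ 0.83 -1.29  6.12] M [-0.153  0.019  0.015] gap 13.1 q [-0.04  0.79 -0.39  2.12  0.82  0.38 -0.27]
```

Call:
step_arm(
  plan=[
    [0, 0, 0, 0, 0, 0, -0.05],
    [0, 0, 0, 0, 0, 0, -0.05],
  ],
)

```text
clock: 25.18
tcp_pos: [469.2, 87.9, 82.2]
tcp_rot: [[-0.706, 0.708, 0.001], [0.708, 0.706, -0.0], [-0.001, 0.001, -1.0]]
force: [-0.2, -0.3, 4.9]
finger_gap: 13.3
```

```bash
python3 st.py
```

```text
t 25.18 p [469.2  87.9  82.2] yaw 134.93 F [-0.23 -0.35  4.95] M [-0.245  0.048 -0.021] gap 13.3 q [-0.05  0.79 -0.38  2.12  0.8   0.38 -0.3 ]
```

Call:
step_arm(
  plan=[
    [0, 0, 0, 0, 0, 0, -0.05],
    [0, 0, 0, 0, 0, 0, -0.05],
  ],
)

```text
clock: 25.35
tcp_pos: [469.2, 88.0, 82.2]
tcp_rot: [[-0.67, 0.742, 0.001], [0.742, 0.67, -0.0], [-0.001, 0.001, -1.0]]
force: [-0.3, -1.9, 6.2]
finger_gap: 12.8
```

```bash
python3 st.py
```

```text
t 25.35 p [469.2  88.   82.2] yaw 132.06 F [-0.35 -1.86  6.24] M [-0.175  0.088 -0.036] gap 12.8 q [-0.06  0.79 -0.37  2.12  0.79  0.37 -0.34]
```

Call:
step_arm(
  plan=[
    [0, 0, 0, 0, 0, 0, -0.05],
    [0, 0, 0, 0, 0, 0, -0.05],
  ],
)

```text
clock: 25.52
tcp_pos: [469.2, 87.9, 82.2]
tcp_rot: [[-0.632, 0.775, 0.001], [0.775, 0.632, -0.0], [-0.001, 0.001, -1.0]]
force: [-0.3, -0.8, 5.9]
finger_gap: 13.2
```

```bash
python3 st.py
```

```text
t 25.52 p [469.2  87.9  82.2] yaw 129.19 F [-0.34 -0.8   5.86] M [-0.195  0.039  0.001] gap 13.2 q [-0.06  0.79 -0.36  2.12  0.77  0.36 -0.37]
```

Call:
step_arm(
  plan=[
    [0, 0, 0, 0, 0, 0, -0.05],
    [0, 0, 0, 0, 0, 0, -0.05],
  ],
)

```text
clock: 25.68
tcp_pos: [469.1, 87.9, 82.2]
tcp_rot: [[-0.592, 0.806, 0.001], [0.806, 0.592, -0.0], [-0.001, 0.001, -1.0]]
force: [0.2, -1.0, 7.0]
finger_gap: 13.1
```

```bash
python3 st.py
```

```text
t 25.68 p [469.1  87.9  82.2] yaw 126.33 F [ 0.25 -1.01  6.99] M [-0.216  0.048 -0.044] gap 13.1 q [-0.07  0.79 -0.34  2.12  0.75  0.36 -0.4 ]
```

Call:
step_arm(
  plan=[
    [0, 0, 0, 0, 0, 0, -0.05],
    [0, 0, 0, 0, 0, 0, -0.05],
  ],
)

```text
clock: 25.85
tcp_pos: [469.1, 87.9, 82.2]
tcp_rot: [[-0.551, 0.834, 0.001], [0.834, 0.551, -0.0], [-0.001, 0.001, -1.0]]
force: [-0.2, -0.6, 5.3]
finger_gap: 13.1
```

```bash
python3 st.py
```

```text
t 25.85 p [469.1  87.9  82.2] yaw 123.46 F [-0.24 -0.65  5.28] M [-0.157  0.029  0.041] gap 13.1 q [-0.08  0.78 -0.33  2.12  0.74  0.35 -0.44]
```

Call:
step_arm(
  plan=[
    [0, 0, 0, 0, 0, 0, -0.05],
    [0, 0, 0, 0, 0, 0, -0.05],
  ],
)

```text
clock: 26.02
tcp_pos: [469.1, 87.9, 82.2]
tcp_rot: [[-0.509, 0.861, 0.001], [0.861, 0.509, -0.0], [-0.001, 0.001, -1.0]]
force: [-0.1, -0.3, 5.9]
finger_gap: 12.9
```

```bash
python3 st.py
```

```text
t 26.02 p [469.1  87.9  82.2] yaw 120.6 F [-0.08 -0.34  5.94] M [-0.188  0.099  0.012] gap 12.9 q [-0.09  0.78 -0.32  2.12  0.72  0.34 -0.47]
```

Call:
step_arm(
  plan=[
    [0, 0, 0, 0, 0, 0, -0.05],
    [0, 0, 0, 0, 0, 0, -0.05],
  ],
)

```text
clock: 26.18
tcp_pos: [469.0, 87.9, 82.2]
tcp_rot: [[-0.465, 0.885, 0.001], [0.885, 0.465, -0.0], [-0.001, 0.001, -1.0]]
force: [0.8, -1.0, 7.4]
finger_gap: 12.9
```

```bash
python3 st.py
```

```text
t 26.18 p [469.   87.9  82.2] yaw 117.74 F [ 0.83 -0.96  7.4 ] M [-0.217  0.078  0.043] gap 12.9 q [-0.09  0.78 -0.31  2.12  0.7   0.34 -0.5 ]
```

Call:
step_arm(
  plan=[
    [0, 0, 0, 0, 0, 0, -0.05],
    [0, 0, 0, 0, 0, 0, -0.05],
  ],
)

```text
clock: 26.35
tcp_pos: [469.0, 87.9, 82.2]
tcp_rot: [[-0.421, 0.907, 0.001], [0.907, 0.421, -0.0], [-0.001, 0.001, -1.0]]
force: [-0.8, 0.1, 6.7]
finger_gap: 13.3
```

```bash
python3 st.py
```

```text
t 26.35 p [469.   87.9  82.2] yaw 114.88 F [-0.79  0.13  6.67] M [-0.233  0.054  0.091] gap 13.3 q [-0.1   0.78 -0.29  2.12  0.68  0.33 -0.53]
```

Call:
step_arm(
  plan=[
    [0, 0, 0, 0, 0, 0, -0.05],
    [0, 0, 0, 0, 0, 0, -0.05],
  ],
)

```text
clock: 26.52
tcp_pos: [469.0, 87.9, 82.2]
tcp_rot: [[-0.376, 0.927, 0.001], [0.927, 0.376, -0.0], [-0.001, 0.001, -1.0]]
force: [-0.5, -1.0, 6.4]
finger_gap: 13.4
```

```bash
python3 st.py
```

```text
t 26.52 p [469.   87.9  82.2] yaw 112.07 F [-0.54 -1.02  6.36] M [-0.27   0.123  0.219] gap 13.4 q [-0.11  0.78 -0.28  2.12  0.66  0.32 -0.56]
```

Call:
step_arm(
  plan=[
    [0, 0, 0, 0, 0, 0, -0.05],
    [0, 0, 0, 0, 0, 0, -0.05],
  ],
)

```text
clock: 26.68
tcp_pos: [469.0, 87.9, 82.2]
tcp_rot: [[-0.329, 0.944, 0.001], [0.944, 0.329, -0.001], [-0.001, 0.001, -1.0]]
force: [-0.6, -1.7, 5.9]
finger_gap: 13.1
```

```bash
python3 st.py
```

```text
t 26.68 p [469.   87.9  82.2] yaw 109.23 F [-0.57 -1.7   5.91] M [-0.297  0.103  0.268] gap 13.1 q [-0.12  0.78 -0.27  2.12  0.64  0.32 -0.59]
```

Call:
step_arm(
  plan=[
    [0, 0, 0, 0, 0, 0, -0.05],
    [0, 0, 0, 0, 0, 0, -0.05],
  ],
)

```text
clock: 26.85
tcp_pos: [469.0, 87.8, 82.1]
tcp_rot: [[-0.282, 0.96, 0.001], [0.96, 0.282, -0.001], [-0.001, 0.001, -1.0]]
force: [-0.8, -2.0, 6.3]
finger_gap: 12.9
```

```bash
python3 st.py
```

```text
t 26.85 p [469.   87.8  82.1] yaw 106.36 F [-0.79 -1.98  6.31] M [-0.296  0.107  0.378] gap 12.9 q [-0.12  0.78 -0.26  2.12  0.62  0.31 -0.62]
```

Call:
step_arm(
  plan=[
    [0, 0, 0, 0, 0, 0, -0.11],
    [0, 0, 0, 0, 0, 0, -0.22],
    [0, 0, 0, 0, 0, 0, -0.33],
    [0, 0, 0, 0, 0, 0, -0.443],
    [0, 0, 0, 0, 0, 0, -0.443],
  ],
)

```text
clock: 27.27
tcp_pos: [468.8, 87.9, 82.2]
tcp_rot: [[0.16, 0.987, 0.001], [0.987, -0.16, -0.001], [-0.001, 0.001, -1.0]]
force: [-0.9, -0.8, 6.0]
finger_gap: 13.6
```

```bash
python3 st.py
```

```text
t 27.27 p [468.8  87.9  82.2] yaw 80.82 F [-0.88 -0.8   6.02] M [-0.293  0.148  0.262] gap 13.6 q [-0.18  0.77 -0.17  2.13  0.44  0.28 -0.88]
```

Call:
step_arm(
  plan=[
    [0.5, 0, 0, 0, 0, 0, 0],
    [0.5, 0, 0, 0, 0, 0, 0],
    [0.5, 0, 0, 0, 0, 0, 0],
    [0.5, 0, 0, 38, 0, 0, 0],
    [0.5, 0, 0, 76, 0, 0, 0],
  ],
)

```text
clock: 27.68
tcp_pos: [466.7, 87.7, 156.2]
tcp_rot: [[0.157, 0.988, -0.007], [0.988, -0.157, -0.002], [-0.003, -0.007, -1.0]]
force: [2.3, -0.1, -0.7]
finger_gap: 42.4
```

Call:
step_arm(
  plan=[
    [0.5, 9, -32, 0, 0, 0, -0.07],
    [0.5, 18, -66, 0, 0, 0, -0.14],
    [0.5, 28, -100, 0, 0, 0, -0.21],
    [0.5, 37, -134, 0, 0, 0, -0.269],
    [0.5, 40.3, -144, 0, 0, 0, -0.269],
  ],
)

```text
clock: 28.1
tcp_pos: [509.5, -62.9, 157.3]
tcp_rot: [[0.424, 0.905, 0.0], [0.905, -0.424, -0.004], [-0.004, 0.002, -1.0]]
force: [-0.2, -1.0, 0.0]
finger_gap: 42.9
```

Call:
step_arm(
  plan=[
    [0.5, 0, 0, 0, 0, 0, 0],
    [0.5, 0, 0, 0, 0, 0, 0],
  ],
)

```text
clock: 28.27
tcp_pos: [508.7, -55.7, 157.3]
tcp_rot: [[0.416, 0.909, -0.0], [0.909, -0.416, 0.001], [0.001, -0.001, -1.0]]
force: [-0.7, 1.0, -0.2]
finger_gap: 42.9
```

```bash
python3 st.py; python3 -c "
from wfit import *
wfit(509.3,-56.3,65.6)"; python3 st.py
```

```text
t 28.27 p [508.7 -55.7 157.3] yaw 65.43 F [-0.75  0.99 -0.16] M [ 0.095 -0.019  0.008] gap 42.9 q [ 0.18  0.66 -0.27  1.97  0.32  0.54 -0.73]
wfit [508. -58.] 65.2 0.152
t 28.32 p [508.6 -54.3 157.3] yaw 65.56 F [0.35 0.6  0.5 ] M [0.021 0.004 0.027] gap 42.7 q [ 0.18  0.66 -0.27  1.98  0.32  0.54 -0.73]
```

Call:
step_arm(
  plan=[
    [0.5, 0, 0, -30, 0, 0, 0],
    [0.5, 0.3, -0.4, -60, 0, 0, 0],
    [0.5, 0.3, -0.4, -76, 0, 0, 0],
    [0.4, 0.3, -0.4, -76, 0, 0, 0],
    [0, 0.3, -0.4, -76, 0, 0, 0],
  ],
)

```text
clock: 28.73
tcp_pos: [508.6, -54.1, 81.2]
tcp_rot: [[0.413, 0.911, -0.002], [0.911, -0.413, 0.001], [0.0, -0.002, -1.0]]
force: [0.1, -0.4, -0.3]
finger_gap: 23.1
```

Call:
step_arm(
  plan=[
    [0, 0, 0, 0, 0, 0, 0],
    [0, 0, 0, 0, 0, 0, 0],
    [0, 0, 0, 0, 0, 0, 0],
    [0, 0, 0, 0, 0, 0, 0],
  ],
)

```text
clock: 29.07
tcp_pos: [509.7, -54.9, 82.3]
tcp_rot: [[0.415, 0.91, 0.002], [0.91, -0.415, 0.002], [0.002, 0.001, -1.0]]
force: [-0.4, 3.9, 0.8]
finger_gap: 12.9
```

```bash
python3 st.py
```

```text
t 29.07 p [509.7 -54.9  82.3] yaw 65.5 F [-0.41  3.94  0.77] M [1.049 0.235 0.028] gap 12.9 q [ 0.13  0.79 -0.19  2.02  0.38  0.36 -0.78]
```

Call:
step_arm(
  plan=[
    [0, 0, 0, 0, 0, 0, -0.1],
    [0, 0, 0, 0, 0, 0, -0.2],
    [0, 0, 0, 0, 0, 0, -0.3],
    [0, 0, 0, 0, 0, 0, -0.4],
    [0, 0, 0, 0, 0, 0, -0.4],
  ],
)

```text
clock: 29.48
tcp_pos: [510.3, -55.2, 82.3]
tcp_rot: [[0.737, 0.675, 0.002], [0.675, -0.737, 0.001], [0.002, 0.001, -1.0]]
force: [0.1, 3.1, 2.1]
finger_gap: 13.1
```

```bash
python3 st.py
```

```text
t 29.48 p [510.3 -55.2  82.3] yaw 42.49 F [0.11 3.08 2.14] M [ 0.95  -0.026  0.25 ] gap 13.1 q [ 0.08  0.79 -0.1   2.02  0.21  0.33 -1.02]
```

Call:
step_arm(
  plan=[
    [0, 0, 0, 0, 0, 0, -0.1],
    [0, 0, 0, 0, 0, 0, -0.19],
    [0, 0, 0, 0, 0, 0, -0.19],
    [0, 0, 0, 0, 0, 0, -0.19],
  ],
)

```text
clock: 29.82
tcp_pos: [510.4, -55.5, 82.2]
tcp_rot: [[0.849, 0.529, 0.002], [0.529, -0.849, 0.001], [0.002, 0.001, -1.0]]
force: [0.8, 4.5, 5.0]
finger_gap: 13.3
```

```bash
python3 st.py
```

```text
t 29.82 p [510.4 -55.5  82.2] yaw 31.93 F [0.82 4.47 5.02] M [ 1.089 -0.175  0.253] gap 13.3 q [ 0.06  0.79 -0.06  2.02  0.13  0.33 -1.13]
```

Call:
step_arm(
  plan=[
    [0.5, 0, 0, 0, 0, 0, 0],
    [0.5, 0, 0, 0, 0, 0, 0],
    [0.5, 0, 0, 0, 0, 0, 0],
    [0.5, 0, 0, 38, 0, 0, 0],
    [0.5, 0, 0, 76, 0, 0, 0],
  ],
)

```text
clock: 30.23
tcp_pos: [506.9, -57.4, 156.0]
tcp_rot: [[0.852, 0.524, -0.008], [0.524, -0.852, -0.001], [-0.007, -0.003, -1.0]]
force: [1.3, -1.1, 0.6]
finger_gap: 42.9
```

Call:
step_arm(
  plan=[
    [0.5, 5, 10, 0, 0, 0, 0.12],
    [0.5, 10, 20, 0, 0, 0, 0.24],
    [0.5, 17, 30, 0, 0, 0, 0.36],
    [0.5, 24, 42, 0, 0, 0, 0.48],
    [0.5, 31, 55, 0, 0, 0, 0.6],
  ],
)

```text
clock: 30.65
tcp_pos: [540.2, -2.6, 157.4]
tcp_rot: [[0.403, 0.915, -0.001], [0.915, -0.403, -0.002], [-0.002, 0.0, -1.0]]
force: [-0.3, -0.4, 0.2]
finger_gap: 42.4
```

Call:
step_arm(
  plan=[
    [0.5, 8, 14, 0, 0, 0, 0.12],
    [0.5, 16, 28, 0, 0, 0, 0.24],
    [0.5, 24, 42, 0, 0, 0, 0.36],
    [0.5, 32, 56, 0, 0, 0, 0.48],
    [0.5, 40, 70, 0, 0, 0, 0.6],
  ],
)

```text
clock: 31.07
tcp_pos: [580.4, 67.7, 157.2]
tcp_rot: [[-0.185, 0.983, -0.001], [0.983, 0.185, -0.002], [-0.002, -0.001, -1.0]]
force: [0.1, -0.6, -0.7]
finger_gap: 42.8
```

Call:
step_arm(
  plan=[
    [0.5, 8, 14, 0, 0, 0, 0.12],
    [0.5, 16, 28, 0, 0, 0, 0.24],
    [0.5, 24, 42, 0, 0, 0, 0.36],
    [0.5, 32, 56, 0, 0, 0, 0.48],
    [0.5, 32.5, 58, 0, 0, 0, 0.6],
  ],
)

```text
clock: 31.48
tcp_pos: [613.9, 128.9, 157.4]
tcp_rot: [[-0.709, 0.705, 0.001], [0.705, 0.709, 0.002], [0.0, 0.002, -1.0]]
force: [-0.1, 0.4, -0.3]
finger_gap: 42.8
```

Call:
step_arm(
  plan=[
    [0.5, 0, 0, 0, 0, 0, 0.12],
    [0.5, 0, 0, 0, 0, 0, 0.24],
    [0.5, 0, 0, 0, 0, 0, 0.36],
    [0.5, 0, 0, 0, 0, 0, 0.429],
    [0.5, 0, 0, 0, 0, 0, 0.429],
  ],
)

```text
clock: 31.9
tcp_pos: [612.6, 124.9, 156.7]
tcp_rot: [[-0.936, 0.352, -0.001], [0.352, 0.936, -0.001], [0.001, -0.002, -1.0]]
force: [0.6, 0.5, -0.6]
finger_gap: 42.4
```

```bash
python3 st.py; python3 -c "
from wfit import *
wfit(612.6,128.4,159.3)"; python3 st.py
```

```text
t 31.9 p [612.6 124.9 156.7] yaw 159.36 F [ 0.63  0.55 -0.61] M [0.047 0.009 0.017] gap 42.4 q [ 0.09  0.86 -0.69  1.62  0.66  0.91  0.36]
wfit [613.8 127.1] 160.1 0.165
t 31.95 p [612.6 125.2 156.8] yaw 159.18 F [0.05 0.39 0.04] M [0.02  0.024 0.029] gap 42.8 q [ 0.09  0.86 -0.69  1.62  0.66  0.91  0.36]
```

Call:
step_arm(
  plan=[
    [0.5, 0, 1, -30, 0, 0, 0],
    [0.5, 0.2, 2.8, -60, 0, 0, 0],
    [0.5, 0.2, 2.8, -75.5, 0, 0, 0],
    [0.4, 0.2, 2.8, -75.5, 0, 0, 0],
    [0, 0.2, 2.8, -75.5, 0, 0, 0],
  ],
)

```text
clock: 32.37
tcp_pos: [612.6, 128.8, 81.4]
tcp_rot: [[-0.935, 0.354, -0.002], [0.354, 0.935, -0.001], [0.001, -0.002, -1.0]]
force: [1.1, 0.1, 0.2]
finger_gap: 23.5
```

Call:
step_arm(
  plan=[
    [0, 0, 0, 0, 0, 0, 0],
    [0, 0, 0, 0, 0, 0, 0],
    [0, 0, 0, 0, 0, 0, 0],
    [0, 0, 0, 0, 0, 0, 0],
  ],
)

```text
clock: 32.7
tcp_pos: [613.3, 128.9, 82.9]
tcp_rot: [[-0.935, 0.354, 0.001], [0.354, 0.935, -0.001], [-0.001, -0.0, -1.0]]
force: [-2.3, -2.5, 0.8]
finger_gap: 13.1
```

```bash
python3 st.py
```

```text
t 32.7 p [613.3 128.9  82.9] yaw 159.29 F [-2.26 -2.52  0.81] M [-0.395  0.346 -0.011] gap 13.1 q [ 0.05  0.95 -0.63  1.66  0.75  0.79  0.28]
```

Call:
step_arm(
  plan=[
    [0, 0, 0, 0, 0, 0, -0.1],
    [0, 0, 0, 0, 0, 0, -0.2],
    [0, 0, 0, 0, 0, 0, -0.3],
    [0, 0, 0, 0, 0, 0, -0.4],
    [0, 0, 0, 0, 0, 0, -0.4],
  ],
)

```text
clock: 33.12
tcp_pos: [613.4, 128.9, 82.9]
tcp_rot: [[-0.723, 0.691, 0.001], [0.691, 0.723, -0.001], [-0.002, -0.0, -1.0]]
force: [-2.0, -3.1, 2.8]
finger_gap: 13.0
```

```bash
python3 st.py
```

```text
t 33.12 p [613.4 128.9  82.9] yaw 136.31 F [-2.02 -3.14  2.81] M [-0.541  0.268  0.295] gap 13.0 q [ 0.    0.93 -0.53  1.66  0.65  0.73 -0.04]
```

Call:
step_arm(
  plan=[
    [0, 0, 0, 0, 0, 0, -0.1],
    [0, 0, 0, 0, 0, 0, -0.192],
    [0, 0, 0, 0, 0, 0, -0.192],
    [0, 0, 0, 0, 0, 0, -0.192],
  ],
)

```text
clock: 33.45
tcp_pos: [613.4, 129.0, 82.8]
tcp_rot: [[-0.583, 0.813, 0.001], [0.813, 0.583, -0.001], [-0.002, 0.0, -1.0]]
force: [-2.3, -3.4, 5.9]
finger_gap: 13.4
```

```bash
python3 st.py
```

```text
t 33.45 p [613.4 129.   82.8] yaw 125.66 F [-2.31 -3.42  5.94] M [-0.742  0.376  0.291] gap 13.4 q [-0.02  0.92 -0.48  1.66  0.6   0.71 -0.19]
```

Call:
step_arm(
  plan=[
    [0.5, 0, 0, 0, 0, 0, 0],
    [0.5, 0, 0, 0, 0, 0, 0],
    [0.5, 0, 0, 0, 0, 0, 0],
    [0.5, 0, 0, 38, 0, 0, 0],
    [0.5, 0, 0, 76, 0, 0, 0],
  ],
)

```text
clock: 33.87
tcp_pos: [611.3, 129.5, 156.5]
tcp_rot: [[-0.581, 0.814, -0.005], [0.814, 0.581, -0.0], [0.003, -0.005, -1.0]]
force: [1.3, -0.4, 0.8]
finger_gap: 42.8
```

Call:
step_arm(
  plan=[
    [0.5, 4, -14, 0, 0, 0, -0.1],
    [0.5, 8, -28, 0, 0, 0, -0.2],
    [0.5, 12, -44, 0, 0, 0, -0.3],
    [0.5, 16, -60, 0, 0, 0, -0.4],
    [0.5, 21, -76, 0, 0, 0, -0.5],
  ],
)

```text
clock: 34.28
tcp_pos: [634.3, 53.5, 158.0]
tcp_rot: [[-0.115, 0.993, 0.001], [0.993, 0.115, 0.001], [0.001, 0.001, -1.0]]
force: [-0.1, 0.1, -0.1]
finger_gap: 42.9
```

Call:
step_arm(
  plan=[
    [0.5, 5, -16, 0, 0, 0, -0.1],
    [0.5, 10, -32, 0, 0, 0, -0.2],
    [0.5, 15, -50, 0, 0, 0, -0.3],
    [0.5, 19.6, -68.6, 0, 0, 0, -0.4],
    [0.5, 19.6, -68.6, 0, 0, 0, -0.444],
  ],
)

```text
clock: 34.7
tcp_pos: [654.8, -20.8, 157.7]
tcp_rot: [[0.329, 0.944, 0.001], [0.944, -0.329, -0.004], [-0.003, 0.003, -1.0]]
force: [-0.3, -1.5, -0.3]
finger_gap: 42.5
```

Call:
step_arm(
  plan=[
    [0.5, 0, 0, 0, 0, 0, 0],
    [0.5, 0, 0, 0, 0, 0, 0],
  ],
)

```text
clock: 34.87
tcp_pos: [653.7, -14.0, 157.9]
tcp_rot: [[0.318, 0.948, 0.0], [0.948, -0.318, 0.002], [0.002, -0.0, -1.0]]
force: [0.4, -0.0, 1.4]
finger_gap: 42.6
```

```bash
python3 st.py; python3 -c "
from wfit import *
wfit(653.6,-16.2,71.2)"; python3 st.py
```

```text
t 34.87 p [653.7 -14.  157.9] yaw 71.48 F [ 0.36 -0.05  1.35] M [ 0.021 -0.005  0.034] gap 42.6 q [ 0.11  0.82 -0.31  1.54  0.31  0.83 -0.63]
wfit [652.9 -17.5] 72.5 0.166
t 34.92 p [653.6 -13.5 157.9] yaw 71.52 F [ 0.34 -0.28 -0.12] M [ 0.065 -0.048  0.011] gap 43.1 q [ 0.11  0.82 -0.31  1.54  0.31  0.83 -0.63]
```

Call:
step_arm(
  plan=[
    [0.5, 0, -1, -30, 0, 0, 0],
    [0.5, 0, -1.6, -60, 0, 0, 0],
    [0.5, 0, -1.6, -76, 0, 0, 0],
    [0.4, 0, -1.6, -76, 0, 0, 0],
    [0, 0, -1.6, -76, 0, 0, 0],
  ],
)

```text
clock: 35.33
tcp_pos: [653.1, -15.4, 81.5]
tcp_rot: [[0.318, 0.948, -0.001], [0.948, -0.318, 0.001], [0.001, -0.002, -1.0]]
force: [0.6, 1.0, 0.6]
finger_gap: 23.2
```

Call:
step_arm(
  plan=[
    [0, 0, 0, 0, 0, 0, 0],
    [0, 0, 0, 0, 0, 0, 0],
    [0, 0, 0, 0, 0, 0, 0],
    [0, 0, 0, 0, 0, 0, 0],
  ],
)

```text
clock: 35.67
tcp_pos: [654.0, -15.5, 83.1]
tcp_rot: [[0.319, 0.948, 0.001], [0.948, -0.319, 0.001], [0.002, 0.001, -1.0]]
force: [-1.7, 3.6, 1.5]
finger_gap: 13.3
```

```bash
python3 st.py
```

```text
t 35.67 p [654.  -15.5  83.1] yaw 71.37 F [-1.68  3.56  1.47] M [0.54  0.309 0.022] gap 13.3 q [ 0.1   0.92 -0.28  1.58  0.35  0.69 -0.67]
```

Call:
step_arm(
  plan=[
    [0, 0, 0, 0, 0, 0, -0.1],
    [0, 0, 0, 0, 0, 0, -0.2],
    [0, 0, 0, 0, 0, 0, -0.3],
    [0, 0, 0, 0, 0, 0, -0.4],
    [0, 0, 0, 0, 0, 0, -0.4],
  ],
)

```text
clock: 36.08
tcp_pos: [654.2, -15.7, 83.1]
tcp_rot: [[0.664, 0.748, 0.002], [0.748, -0.664, 0.0], [0.001, 0.001, -1.0]]
force: [-0.9, 2.5, 3.0]
finger_gap: 13.0
```

```bash
python3 st.py
```

```text
t 36.08 p [654.2 -15.7  83.1] yaw 48.38 F [-0.89  2.46  3.01] M [0.518 0.302 0.283] gap 13.0 q [ 0.04  0.91 -0.17  1.58  0.22  0.66 -0.96]
```

Call:
step_arm(
  plan=[
    [0, 0, 0, 0, 0, 0, -0.1],
    [0, 0, 0, 0, 0, 0, -0.198],
    [0, 0, 0, 0, 0, 0, -0.198],
    [0, 0, 0, 0, 0, 0, -0.198],
  ],
)

```text
clock: 36.42
tcp_pos: [654.3, -15.8, 83.0]
tcp_rot: [[0.795, 0.607, 0.002], [0.607, -0.795, 0.001], [0.002, 0.0, -1.0]]
force: [-1.2, 3.9, 6.0]
finger_gap: 13.2
```

```bash
python3 st.py
```

```text
t 36.42 p [654.3 -15.8  83. ] yaw 37.37 F [-1.25  3.85  5.97] M [0.688 0.416 0.287] gap 13.2 q [ 0.02  0.91 -0.12  1.58  0.15  0.66 -1.1 ]
```

Call:
step_arm(
  plan=[
    [0.5, 0, 0, 0, 0, 0, 0],
    [0.5, 0, 0, 0, 0, 0, 0],
    [0.5, 0, 0, 0, 0, 0, 0],
    [0.5, 0, 0, 38, 0, 0, 0],
    [0.5, 0, 0, 76, 0, 0, 0],
  ],
)

```text
clock: 36.83
tcp_pos: [651.5, -17.9, 156.1]
tcp_rot: [[0.798, 0.603, -0.006], [0.603, -0.798, -0.001], [-0.006, -0.003, -1.0]]
force: [0.4, 0.5, 0.1]
finger_gap: 42.5
```

Call:
step_arm(
  plan=[
    [0.5, -24, 14, 0, 0, 0, 0.1],
    [0.5, -48, 28, 0, 0, 0, 0.2],
    [0.5, -72, 42, 0, 0, 0, 0.3],
    [0.5, -96, 56, 0, 0, 0, 0.4],
    [0.5, -120, 70, 0, 0, 0, 0.5],
  ],
)

```text
clock: 37.25
tcp_pos: [532.8, 52.9, 158.1]
tcp_rot: [[0.407, 0.913, 0.001], [0.913, -0.407, -0.0], [-0.0, 0.001, -1.0]]
force: [-0.2, -0.2, -0.2]
finger_gap: 42.9
```

Call:
step_arm(
  plan=[
    [0.5, -24, 14, 0, 0, 0, 0.1],
    [0.5, -45, 26, 0, 0, 0, 0.2],
    [0.5, -60, 32, 0, 0, 0, 0.3],
    [0.5, -65, 33.9, 0, 0, 0, 0.331],
    [0.5, -65, 33.9, 0, 0, 0, 0.331],
  ],
)

```text
clock: 37.67
tcp_pos: [468.0, 87.0, 158.1]
tcp_rot: [[0.092, 0.996, -0.0], [0.996, -0.092, -0.0], [-0.0, -0.0, -1.0]]
force: [-1.0, -0.1, -0.2]
finger_gap: 42.5
```

Call:
step_arm(
  plan=[
    [0.5, 0, 0, 0, 0, 0, 0],
    [0.5, 0, 0, 0, 0, 0, 0],
    [0.5, 0, 0, 0, 0, 0, 0],
  ],
)

```text
clock: 37.92
tcp_pos: [470.0, 86.4, 157.9]
tcp_rot: [[0.096, 0.995, 0.001], [0.995, -0.096, -0.0], [-0.0, 0.001, -1.0]]
force: [-0.2, -0.1, 0.1]
finger_gap: 42.6
```

```bash
python3 st.py; python3 -c "
from wfit import *
wfit(468.9,87.9,84.8)"; python3 st.py
```

```text
t 37.92 p [470.   86.4 157.9] yaw 84.5 F [-0.23 -0.15  0.09] M [-0.03  -0.009  0.034] gap 42.6 q [-0.08  0.64 -0.31  2.07  0.39  0.49 -0.78]
wfit [468.7  84.8] 84.1 0.192
t 37.97 p [469.7  86.5 157.9] yaw 84.53 F [ 0.04  0.46 -0.67] M [-0.064  0.012  0.052] gap 42.6 q [-0.08  0.64 -0.31  2.07  0.39  0.49 -0.78]
```

Call:
step_arm(
  plan=[
    [0.5, 0, 0.5, -30, 0, 0, 0],
    [0.5, -0.6, 1, -60, 0, 0, 0],
    [0.5, -0.6, 1, -76, 0, 0, 0],
    [0.4, -0.6, 1, -76, 0, 0, 0],
    [0, -0.6, 1, -76, 0, 0, 0],
  ],
)

```text
clock: 38.38
tcp_pos: [468.0, 87.9, 81.5]
tcp_rot: [[0.093, 0.996, -0.001], [0.996, -0.093, -0.001], [-0.001, -0.001, -1.0]]
force: [-0.1, -0.1, 0.2]
finger_gap: 23.2
```

Call:
step_arm(
  plan=[
    [0, 0, 0, 0, 0, 0, 0],
    [0, 0, 0, 0, 0, 0, 0],
    [0, 0, 0, 0, 0, 0, 0],
    [0, 0, 0, 0, 0, 0, 0],
  ],
)

```text
clock: 38.72
tcp_pos: [468.8, 88.1, 82.7]
tcp_rot: [[0.093, 0.996, 0.002], [0.996, -0.093, 0.001], [0.001, 0.002, -1.0]]
force: [0.4, 0.4, -2.4]
finger_gap: 13.1
```

```bash
python3 st.py
```

```text
t 38.72 p [468.8  88.1  82.7] yaw 84.64 F [ 0.38  0.41 -2.44] M [-0.067 -0.226  0.038] gap 13.1 q [-0.17  0.77 -0.19  2.13  0.48  0.28 -0.86]
```

Call:
step_arm(
  plan=[
    [0, 0, 0, 0, 0, 0, -0.1],
    [0, 0, 0, 0, 0, 0, -0.2],
    [0, 0, 0, 0, 0, 0, -0.3],
    [0, 0, 0, 0, 0, 0, -0.4],
    [0, 0, 0, 0, 0, 0, -0.4],
  ],
)

```text
clock: 39.13
tcp_pos: [468.7, 88.2, 82.7]
tcp_rot: [[0.475, 0.88, 0.002], [0.88, -0.475, 0.0], [0.001, 0.002, -1.0]]
force: [0.9, -0.4, 0.5]
finger_gap: 13.1
```

```bash
python3 st.py
```

```text
t 39.13 p [468.7  88.2  82.7] yaw 61.66 F [ 0.95 -0.39  0.47] M [-0.188 -0.147  0.246] gap 13.1 q [-0.22  0.77 -0.11  2.13  0.31  0.26 -1.09]
```

Call:
step_arm(
  plan=[
    [0, 0, 0, 0, 0, 0, -0.1],
    [0, 0, 0, 0, 0, 0, -0.189],
    [0, 0, 0, 0, 0, 0, -0.189],
    [0, 0, 0, 0, 0, 0, -0.189],
  ],
)

```text
clock: 39.47
tcp_pos: [468.7, 88.2, 82.6]
tcp_rot: [[0.627, 0.779, 0.002], [0.779, -0.627, 0.0], [0.001, 0.001, -1.0]]
force: [0.7, -1.7, 3.3]
finger_gap: 12.9
```

```bash
python3 st.py
```

```text
t 39.47 p [468.7  88.2  82.6] yaw 51.18 F [ 0.71 -1.66  3.3 ] M [-0.176 -0.201  0.298] gap 12.9 q [-0.23  0.77 -0.08  2.13  0.22  0.25 -1.19]
```

Call:
step_arm(
  plan=[
    [0.5, 0, 0, 0, 0, 0, 0],
    [0.5, 0, 0, 0, 0, 0, 0],
    [0.5, 0, 0, 0, 0, 0, 0],
    [0.5, 0, 0, 38, 0, 0, 0],
    [0.5, 0, 0, 76, 0, 0, 0],
  ],
)

```text
clock: 39.88
tcp_pos: [465.8, 87.8, 156.6]
tcp_rot: [[0.629, 0.777, -0.007], [0.777, -0.629, -0.002], [-0.006, -0.005, -1.0]]
force: [0.5, -0.4, -0.2]
finger_gap: 42.5
```

Call:
step_arm(
  plan=[
    [0.5, 0, 25, 30, 0, 0, 0],
    [0.5, 0, 50, 60, 0, 0, 0],
    [0.5, 0, 85, 80, 0, 0, 0],
    [0.5, 0, 125, 80, 0, 0, 0],
    [0.5, 0, 165, 80, 0, 0, 0],
  ],
)

```text
clock: 40.3
tcp_pos: [468.5, 254.6, 239.8]
tcp_rot: [[0.631, 0.776, 0.003], [0.776, -0.631, 0.001], [0.003, 0.001, -1.0]]
force: [1.1, 0.4, -0.1]
finger_gap: 43.0
```

Call:
step_arm(
  plan=[
    [0.5, 0, 40, 0, 0, 0, 0],
    [0.5, 0, 80, 0, 0, 0, 0],
    [0.5, 0, 80, 0, 0, 0, 0],
    [0.5, 0, 80, 0, 0, 0, 0],
  ],
)

```text
clock: 40.63
tcp_pos: [466.4, 336.3, 237.5]
tcp_rot: [[0.626, 0.78, -0.001], [0.78, -0.626, 0.001], [0.0, -0.002, -1.0]]
force: [-0.7, -0.9, -0.7]
finger_gap: 42.5
```

```bash
python3 st.py; python3 - <<'E'
from fit import *
im=viewer.read_camera('top'); m=viewer.camera_model('top'); cv2.imwrite('pics/top1.png',im[:,:,::-1])
rm=redmask(im)
for k,x,y,a in (('a',612.3,128.6,-50.7),('b',652.6,-15.9,41.2),('c',508.1,-56.2,35.6),('d',467.8,88.3,55)):
    q=proj(m,np.array([[x,y,100.]]))[0].astype(int); o=q-24
    nn,lab,st,_=cv2.connectedComponentsWithStats(rm[o[1]:o[1]+48,o[0]:o[0]+48]); j=1+np.argmax(st[1:,4])
    pts=np.argwhere(cv2.resize((lab==j)*255.,None,fx=8,fy=8)>127)[:,::-1].astype(np.int32)
    M=np.zeros((384,384),np.uint8); cv2.fillConvexPoly(M,cv2.convexHull(pts),1)
    def cost(v):
        R=np.zeros_like(M); cv2.fillConvexPoly(R,cv2.convexHull(np.round((proj(m,box(*v))-o+.5)*8).astype(np.int32)),1)
        return 1-(M&R).sum()/(M|R).sum()
    r=np.radians(a); b=minimize(cost,[x,y,r],method='Nelder-Mead',options=dict(initial_simplex=[[x,y,r],[x+4,y,r],[x,y+4,r],[x,y,r+.15]]))
    print(k,'expected',a,'seen',np.degrees(b.x[2]).round(1),round(b.fun,3))
E
```

```text
t 40.63 p [466.4 336.3 237.5] yaw 51.28 F [-0.69 -0.9  -0.7 ] M [-0.056  0.003  0.029] gap 42.5 q [-0.62  0.61 -0.15  1.71  0.11  0.82 -1.49]
a expected -50.7 seen -54.7 0.16
b expected 41.2 seen 38.8 0.177
c expected 35.6 seen 36.5 0.109
d expected 55 seen 57.0 0.196
```

View pics/top1.png

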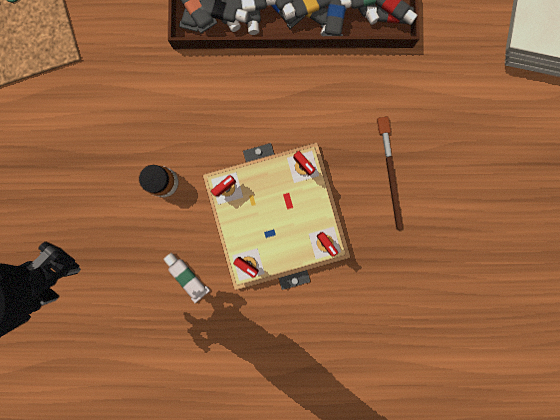

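The final top view shows all four knobs turned, the tube, jar and brush where they were, and the arm well clear. The bar angles match expectation within the coarse fit's error, so I'm handing in.

```bash
python3 -c "
from station import arm
print(arm.job_done())"
```

```text
the job is handed in; nothing more can be done
None
```

I tightened all four knobs in two rounds, in the order c, a, b, d each time, let go, and handed the job in after about 41 s of the 72 s allowed. The hand-in gives no verdict.

- **Bite:** each knob gave a clear step in moment from about 0 to about 0.3 N m. I took the bite as the start of that rise, good to about 1 degree.
- **Turn:** I held each knob about 34 degrees past its bite in the first round and 63.6 to 63.8 degrees in the second. After the 4 degree spring-back that leaves about 30 and then 60 degrees.
- **First-round check:** wrist-camera readings before the second round matched the expected knob angles to within about 1.3 degrees.
- **Final check:** the last top-camera fit was coarser. Knobs b, c and d agreed within about 2.5 degrees, but a read 4 degrees further than expected. I put that down to the poorer fit, because the arm's own reading for a was 63.6 degrees, and did not re-measure it.
- **Forces and surroundings:** the wrist forces I read stayed under about 10 N. The tube, jar and brush look unmoved in the last picture, and the arm ended well clear of the press.

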